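# Gauge a brass sleeve and show it to the inspection camera

## Task

Two brass sleeves stand in the blue tray; only the one with the wide bore (thin wall) fits the gauge pin. Slide that one fully home on the pin to prove the fit, then take it off again and hold it up to the inspection camera on the bench: its lower end facing the lens squarely, centred on the lens, about 6 cm away from it. Finish holding it there, still and in the gripper; leave the other sleeve and the things on the bench where they are, and do not bump the camera.

Things in the scene. Friction and masses are not known exactly. Their poses are not given: they have to be found in the camera images.
- sleeve_wide: the sleeve that fits: brass tube standing upright, outer diameter 34 mm, bore 25 mm (wall 4.5 mm, large dark hole seen from above), 50 mm tall, about 0.12 kg. Origin at the centre of its lower end; z is the bore axis, up through the sleeve.
- sleeve_narrow: the other sleeve, not to be moved: same outer size (34 mm diameter, 50 mm tall) and brass too, but its bore is only 16 mm (thick wall, small hole) and does not go over the pin. Origin at the centre of its lower end, z up. The two sleeves may stand either way round, 90 mm apart along the tray.
- parts_tray: fixed shallow blue tray, 200 mm (x) by 100 mm (y), rim 14 mm high, walls 4 mm, floor about 4 mm thick. Origin at the centre of its underside on the bench; its x axis runs along the row of sleeves.
- gauge_pin: fixed gauge: dark square base 70 x 70 x 12 mm with a round flange (40 mm diameter, 6 mm high) whose top, 18 mm above the origin, is the seat; from it rises an upright steel pin of 22 mm diameter, 42 mm tall, the last 10 mm tapering to 11 mm. Pin tip 60 mm above the origin. Origin at the centre of the base's underside on the bench, z along the pin. Fully home, a sleeve's lower end rests on the flange.
- inspection_camera: fixed inspection camera on a small stand: grey base plate 90 x 80 mm, short post, grey camera housing tilted 30 degrees from the vertical, looking up and towards the base's -x side (roughly towards the robot). Origin on the bench under the post.
- lens_head: the camera's head (grey box 40 mm wide, black lens barrel with a ring light 48 mm in diameter), fixed to the stand. Origin at the centre of the lens glass, 130 mm above the bench; its z axis is the line of sight, pointing out of the lens (up, 30 degrees from vertical, towards the robot). The sleeve's lower end belongs on this axis about 60 mm out, the sleeve's own axis along it and the rest of the sleeve farther out.
- padlock: loose brass padlock, 19 x 42 x 66 mm, standing on its body, shackle up; a bystander. Origin under its centre.
- lock_cylinder: loose lock cylinder of steel, 67 x 28 x 38 mm, lying on the bench; a bystander. Origin under its centre.
Not all that is in view belongs to the job. Leave any turquoise look-alike of the sleeve_wide alone.

How it is judged:
By the outcome, as a careful person would: the job done as asked, in the order asked, and still so for the second after the job is handed in, while the arm keeps its last pose, push and grip.
It also fails if it takes over 48 s, if anything falls off the work surface, if the arm or the gripper's body presses on something with over 40 N, if the wrist force passes 120 N, or if a joint passes its speed limit or range.

## Robot

A 6-joint arm with a two-finger parallel gripper is mounted at the origin on a cart in front of the work surface, level with it; the furniture and walls round the work are solid. World frame = base frame: x ahead of the robot, y to its left, z up, the work surface at z = 0. Lengths are in m, angles in rad, forces in N, time in s.
With the tool pointing down it reaches from about 0.35 to 0.85 m from the base axis. Payload 8.1 kg.
Tool frame: the origin (TCP) lies at the very end of the fingers, on their centre line; the grasp point (between the pads) lies 19 mm behind it; z points along the fingers, y is the direction in which the jaws open and shut (so a half turn about z gives the same grasp; the last joint's range is limited). The gripper opens to 93 mm and grips with 3 to 60 N. Pads are 15 mm wide; open, the fingers measure 128 mm over their backs; the gripper's body (75 mm by 188 mm) begins 65 mm behind the grasp point.
Start: joints at [1.088, 0.13, 1.488, -0, 1.523, -0.085], TCP at [0.232, 0.553, 0.219] pointing down, gripper open.
Joint ranges: [-2.96, 2.96], [-0.89, 2.26], [0.02, 2.5], [-1.34, 4.48], [0, 2.73], [-2.66, 2.66]. Speed limits (rad/s): [2.39, 2.39, 2.79, 3.14, 3.14, 3.14].

## Interface

Orientations are given as a rotation vector (axis times angle).
In Python, from plant import robot gives the robot as it stands.
- The arm moves only by the shell command python3 -m pendant 'ROWS' [OPENING] [FORCE]. ROWS is JSON, a list of rows, each an object with "delta_pos": the shift along the tool's x, y, z in m, a list of three; "spin": the turn about the tool's z in rad. In form: [{"delta_pos": [dx, dy, dz], "spin": spin}, ...]. A call has 1 to 10 rows; each row is the pose to reach, as a shift and turn from the pose measured when the call began, along the tool's axes at that moment; what a row does not reach only later rows make up. A row lasts 1/10 s, in which the tool goes at most 50 mm and 8.59 degrees, less where a joint would pass 70% of its speed; a pose out of reach is approached as far as the arm can. A call with a gripper value outside its range is refused whole. OPENING is the closure, from -1 (fully open) to 1 (shut), set as the call begins (- or left out, the last holds). The fingers move at their own pace and stop on an object; FORCE is the grip in N (left out, the last holds). Time passes only in rows, so rows that repeat a pose let the fingers close. It gives the time, the measured TCP pose, the force and the opening at its end, in the units of the state.
- robot.read_state(): the state, without advancing time (a new reading comes with each control period).
- robot.read_camera(name): name is "side" or "top"; returns a dict with "color" (400x640x3 uint8, blue, green, red), "camera_matrix" (3x3 intrinsics, pixels), "R" (3x3) and "t" (3): a world point X has camera coordinates R X + t. Camera axes: x right, y down, z forward; pixel columns grow to the right and rows downward; lengths in m; the calibration is good to about 2 mm. A picture is of the moment at which its call begins. There is no depth.
- robot.close_job(): hands the job in, once; it reports no verdict.
Trained networks look in the newest picture that a camera, given by its name, has taken for a name from the list of things; names that differ only in an ending like _2 or _b are one class to them, and where a whole thing is asked for, a point or a joint stands for the part that bears it (a point fixed in the world has none). Each returns a list of dicts, best first, with "score" (0 to 1); they miss things now and then, are a little off and sometimes report something else, mostly with a low value. They report only what shows in the picture. A call takes as long as a camera call. They do not tell look-alikes from the thing itself.
- robot.outline_of(camera, label): "mask" (400x640 bool, what is visible of it).
- robot.mark_of(camera, label): "location" ([x, y, z] in m, in the coordinates of the camera as it stood for that picture, good to about 4 mm: a listed point, or the origin of a listed thing).
The state is a dict: "t": time; "q": joint angles; "dq": joint speeds; "joint_torque": joint torques, N m; "tool_pos": TCP position; "orientation": TCP orientation; "force": force on the tool from outside, world axes, zero at the start; "wrist_torque": the same for the moment, N m; "opening": finger opening in m.
Only numpy, scipy, OpenCV 4.12 (cv2) and the standard library are available. Lean on these libraries where they do the work, as an engineer would, in place of code of your own. Each camera call takes 0.05 s, during which the arm holds its last target.

## Working session

There is one attempt and no reset: what is moved stays moved. The work goes in short steps, Python scripts to look and compute and a shell command to move; the robot and the scene stay as the last step left them, time stands still between calls to the robot, and variables do not carry over. Pictures are saved under pics/ and viewed, and the job is handed in when it is done.

```bash
ls; mkdir -p pics; python3 - <<'E'
from plant import robot
import cv2,numpy as np
s=robot.read_state();print({k:np.round(v,3).tolist() for k,v in s.items()})
for c in ["side","top"]:
    r=robot.read_camera(c);cv2.imwrite(f"pics/{c}0.png",r["color"])
    R=np.array(r["R"]);t=np.array(r["t"]);print(c,np.round(r["camera_matrix"],1).tolist(),"campos",-R.T@t)
    for n in ["sleeve_wide","sleeve_narrow","parts_tray","gauge_pin","inspection_camera","lens_head","padlock","lock_cylinder"]:
        for m in robot.mark_of(c,n)[:3]:
            X=R.T@(np.array(m["location"])-t);print(n,round(m["score"],2),np.round(X,3))
E
```

```text
pics
{'t': 0.0, 'q': [1.088, 0.131, 1.489, -0.0, 1.523, -0.085], 'dq': [-0.002, -0.001, 0.0, -0.0, 0.002, -0.0], 'joint_torque': [0.001, -55.985, -49.175, 0.077, 0.036, -0.0], 'tool_pos': [0.232, 0.553, 0.218], 'orientation': [-0.621, -3.079, 0.003], 'force': [-0.164, 0.949, 0.552], 'wrist_torque': [0.033, 0.005, 0.025], 'opening': 0.093}
side [[375.2, 0.0, 317.9], [0.0, 375.2, 200.2], [0.0, 0.0, 1.0]] campos [ 0.51758042 -0.65747942  0.72244826]
sleeve_wide 0.73 [0.503 0.424 0.004]
sleeve_wide 0.68 [0.527 0.288 0.002]
sleeve_narrow 0.65 [ 0.575 -0.272  0.001]
sleeve_narrow 0.61 [0.438 0.301 0.002]
parts_tray 0.82 [0.481 0.3   0.001]
parts_tray 0.26 [ 0.575 -0.269 -0.001]
gauge_pin 0.83 [ 0.455 -0.141 -0.002]
inspection_camera 0.69 [ 0.573 -0.273 -0.001]
lens_head 0.76 [ 0.55  -0.253  0.128]
padlock 0.77 [ 0.608 -0.126 -0.   ]
lock_cylinder 0.6 [ 0.438 -0.295 -0.   ]
top [[415.5, 0.0, 323.1], [0.0, 415.5, 205.5], [0.0, 0.0, 1.0]] campos [-0.22813475  0.37652527  1.10786264]
```

View pics/side0.png

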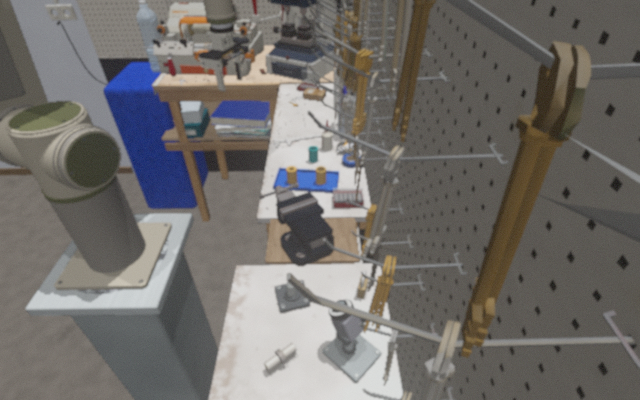

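View pics/top0.png

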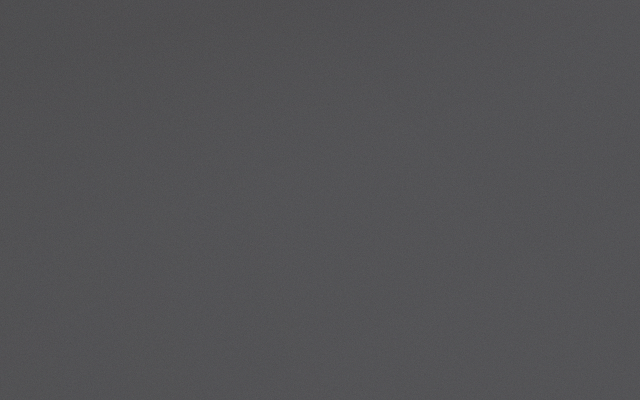

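```bash
python3 - <<'E'
from plant import robot
import cv2,numpy as np
r=robot.read_camera("top");R=np.array(r["R"]);print("top R",np.round(R,3).tolist())
c=r["color"];print(c.min(),c.max(),c.std());
a=cv2.imread("pics/side0.png")
cv2.imwrite("pics/crop_tray.png",cv2.resize(a[130:220,255:375],None,fx=6,fy=6,interpolation=cv2.INTER_CUBIC))
cv2.imwrite("pics/crop_cam.png",cv2.resize(a[260:400,215:415],None,fx=4,fy=4,interpolation=cv2.INTER_CUBIC))
r=robot.read_camera("side");R=np.array(r["R"]);t=np.array(r["t"]);K=np.array(r["camera_matrix"])
np.savez("side.npz",R=R,t=t,K=K)
for X in [[.527,.288,.05],[.438,.301,.05],[.503,.424,.0],[.608,-.126,0],[.455,-.141,.06],[.55,-.253,.13]]:
    p=K@(R@np.array(X)+t);print(X,np.round(p[:2]/p[2],1))
E
```

```text
top R [[-0.425, -0.905, -0.01], [-0.706, 0.338, -0.623], [0.567, -0.257, -0.783]]
72 93 2.4832068896900483
[0.527, 0.288, 0.05] [321.3 171. ]
[0.438, 0.301, 0.05] [292.6 168.9]
[0.503, 0.424, 0.0] [313.9 160. ]
[0.608, -0.126, 0] [358.8 291.8]
[0.455, -0.141, 0.06] [291.1 281.6]
[0.55, -0.253, 0.13] [337.6 306.2]
```

View pics/crop_tray.png

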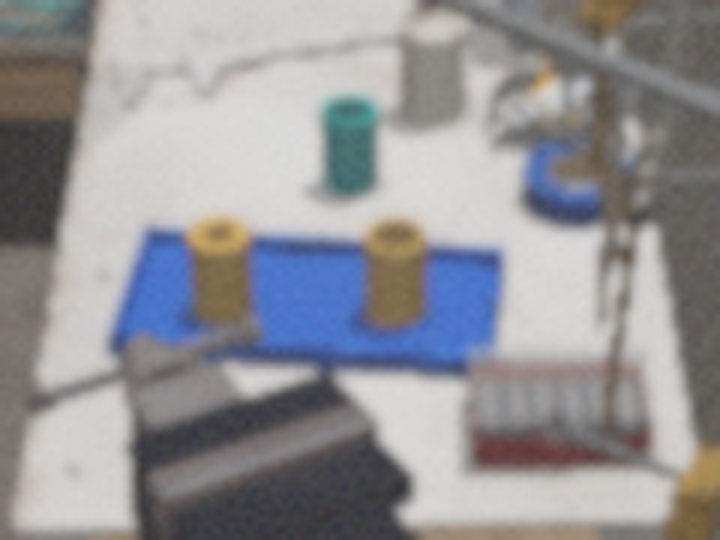

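View pics/crop_cam.png

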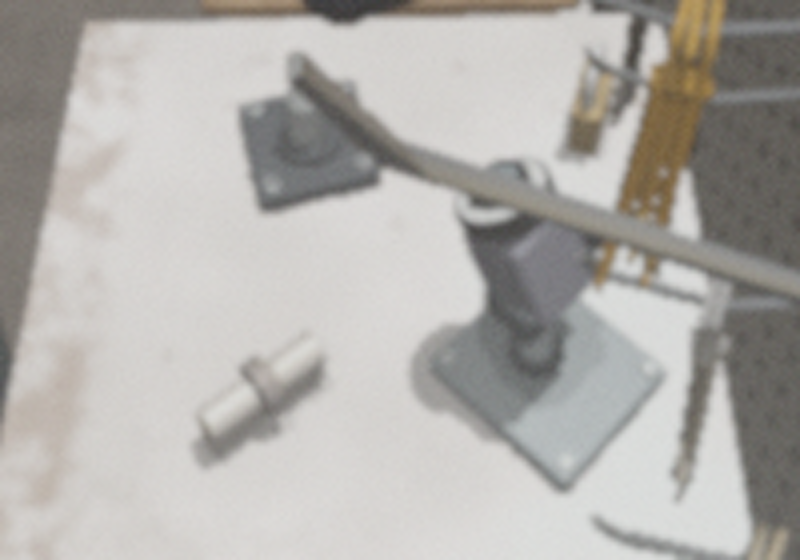

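```bash
cat > h.py <<'E'
import numpy as np, cv2
from scipy.spatial.transform import Rotation as Ro
z=np.load("side.npz");R,t,K=z["R"],z["t"],z["K"]
C=-R.T@t
def ray(u,v): 
    return R.T@np.linalg.inv(K)@np.array([u,v,1.])   # depth-1 direction
def pt(u,v,d): return C+d*ray(u,v)
def proj(X):
    p=K@(R@np.asarray(X,float)+t);return p[:2]/p[2]
def plan(state,target,yaw=None):
    """yaw: world angle of tool y axis (mod pi); gives delta in tool axes and spin"""
    Rt=Ro.from_rotvec(state["orientation"]).as_matrix();p=np.array(state["tool_pos"])
    d=Rt.T@(np.asarray(target)-p)
    cur=np.arctan2(Rt[1,1],Rt[0,1]);out=f"delta {np.round(d,4)} dist {np.linalg.norm(d):.3f} cur y-axis yaw {np.degrees(cur):.1f}deg tilt z {np.round(Rt[:,2],3)}"
    if yaw is not None:
        s=(cur-yaw+np.pi/2)%np.pi-np.pi/2 # tool z down: +spin lowers yaw
        out+=f" spin {s:.3f}"
    print(out)
E
python3 - <<'E'
from h import *
print(np.round(R,3).tolist(),C)
for n,(u,v),dr in [("A tip",(310,115),(.3,.42,.55,.8)),("A base",(490,158),(.3,.42,.55)),("B tip",(290,277),(.25,.4,.6)),("B base",(620,340),(.25,.3)),("C tip",(300,228),(.48,.6,.8)),("C base",(460,265),(.4,.48,.55)),("D",(300,28),(.55,.8))]:
    print(n,[np.round(pt(u,v,d),3).tolist() for d in dr])
for n,p in [("bench R far",(368,215)),("R near",(400,395)),("near split L",(236,265)),("split R",(360,265)),("far split",(260,215)),("far left end",(278,85))]:
    r=ray(*p);print(n,np.round(C-r*C[2]/r[2],3))
E
```

```text
[[1.0, -0.007, -0.011], [-0.013, -0.641, -0.767], [-0.002, 0.768, -0.641]] [ 0.51758042 -0.65747942  0.72244826]
A tip [[0.512, -0.384, 0.582], [0.509, -0.274, 0.526], [0.507, -0.155, 0.466], [0.502, 0.073, 0.349]]
A base [[0.655, -0.407, 0.555], [0.71, -0.306, 0.487], [0.77, -0.197, 0.415]]
B tip [[0.498, -0.498, 0.523], [0.486, -0.403, 0.404], [0.47, -0.275, 0.244]]
B base [[0.717, -0.527, 0.488], [0.757, -0.501, 0.442]]
C tip [[0.493, -0.312, 0.388], [0.487, -0.225, 0.304], [0.477, -0.081, 0.165]]
C base [[0.667, -0.396, 0.411], [0.697, -0.343, 0.349], [0.724, -0.298, 0.295]]
D [[0.494, -0.073, 0.564], [0.483, 0.192, 0.492]]
bench R far [0.658 0.139 0.   ]
R near [ 0.663 -0.357  0.   ]
near split L [ 0.309 -0.041  0.   ]
split R [ 0.618 -0.046  0.   ]
far split [0.349 0.144 0.   ]
far left end [0.331 1.067 0.   ]
```

```bash
python3 - <<'E'
from h import *
from plant import robot
s=robot.read_state();plan(s,[.527,.288,.14],np.radians(82))
E
```

```text
delta [-0.3743 -0.1303  0.0786] dist 0.404 cur y-axis yaw 67.2deg tilt z [-0. -0. -1.] spin -0.258
```

```bash
python3 -m pendant '[{"delta_pos":[-0.374,-0.130,0.02],"spin":-0.258},{"delta_pos":[-0.374,-0.130,0.02],"spin":-0.258},{"delta_pos":[-0.374,-0.130,0.02],"spin":-0.258},{"delta_pos":[-0.374,-0.130,0.02],"spin":-0.258},{"delta_pos":[-0.374,-0.130,0.02],"spin":-0.258},{"delta_pos":[-0.374,-0.130,0.02],"spin":-0.258},{"delta_pos":[-0.374,-0.130,0.02],"spin":-0.258},{"delta_pos":[-0.374,-0.130,0.07],"spin":-0.258},{"delta_pos":[-0.374,-0.130,0.07],"spin":-0.258},{"delta_pos":[-0.374,-0.130,0.07],"spin":-0.258}]' -0.29 20
python3 - <<'E'
from h import *
from plant import robot
for c in ["side","top"]:
    r=robot.read_camera(c);cv2.imwrite(f"pics/{c}1.png",r["color"])
    for n in ["sleeve_wide","sleeve_narrow","parts_tray","gauge_pin"]:
        RR=np.array(r["R"]);tt=np.array(r["t"])
        for m in robot.mark_of(c,n)[:3]:
            print(c,n,round(m["score"],2),np.round(RR.T@(np.array(m["location"])-tt),3))
E
```

```text
t: 2.0
tool_pos: [0.5257, 0.2861, 0.1449]
orientation: [-0.223, -3.128, 0.005]
force: [-0.7, 0.2, -0.2]
opening: 0.0599
side sleeve_wide 0.62 [0.501 0.425 0.003]
side sleeve_wide 0.5 [0.525 0.294 0.005]
side sleeve_narrow 0.5 [0.438 0.299 0.006]
side sleeve_narrow 0.39 [ 0.575 -0.273  0.001]
side parts_tray 0.96 [0.484 0.298 0.003]
side parts_tray 0.68 [ 0.455 -0.14  -0.002]
side gauge_pin 0.9 [ 0.45  -0.143 -0.001]
```

View pics/top1.png

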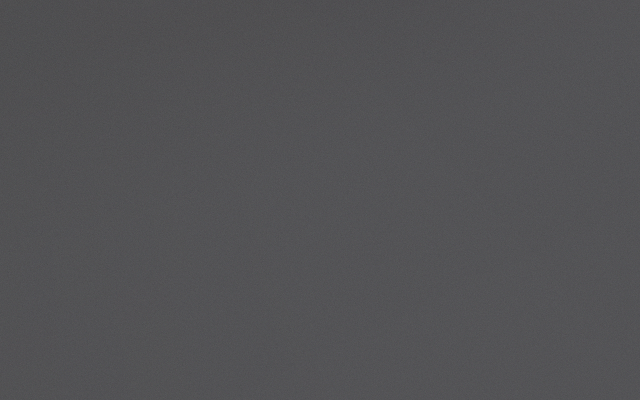

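View pics/side1.png

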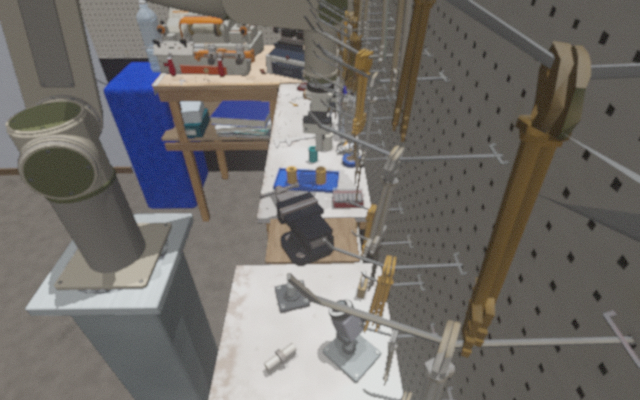

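```bash
python3 - <<'E'
from h import *
b=ray(308,250);b=C-b*C[2]/b[2];print("base",b)
for uv in [(280,192),(300,193),(325,210),(283,205)]:
    r=ray(*uv)
    for y in (b[1]-.05,b[1],b[1]+.06,b[1]+.1): 
        print(uv,np.round(C+r*(y-C[1])/r[1],3))
print(proj([.5257,.2861,.1449]))
a=cv2.imread("pics/side1.png")
cv2.imwrite("pics/c1.png",cv2.resize(a[80:220,245:395],None,fx=5,fy=5,interpolation=cv2.INTER_CUBIC)[:600,:])
cv2.imwrite("pics/c2.png",cv2.resize(a[180:310,245:395],None,fx=4.5,fy=4.5,interpolation=cv2.INTER_CUBIC))
E
```

```text
base [0.48840718 0.00656697 0.        ]
(280, 192) [ 0.437 -0.043  0.233]
(280, 192) [0.43  0.007 0.193]
(280, 192) [0.423 0.067 0.146]
(280, 192) [0.417 0.107 0.114]
(300, 193) [ 0.479 -0.043  0.23 ]
(300, 193) [0.476 0.007 0.19 ]
(300, 193) [0.472 0.067 0.142]
(300, 193) [0.469 0.107 0.11 ]
(325, 210) [ 0.531 -0.043  0.181]
(325, 210) [0.532 0.007 0.137]
(325, 210) [0.534 0.067 0.085]
(325, 210) [0.535 0.107 0.049]
(283, 205) [ 0.441 -0.043  0.197]
(283, 205) [0.435 0.007 0.155]
(283, 205) [0.427 0.067 0.103]
(283, 205) [0.422 0.107 0.069]
[320.68954372 144.73989789]
```

View pics/c1.png

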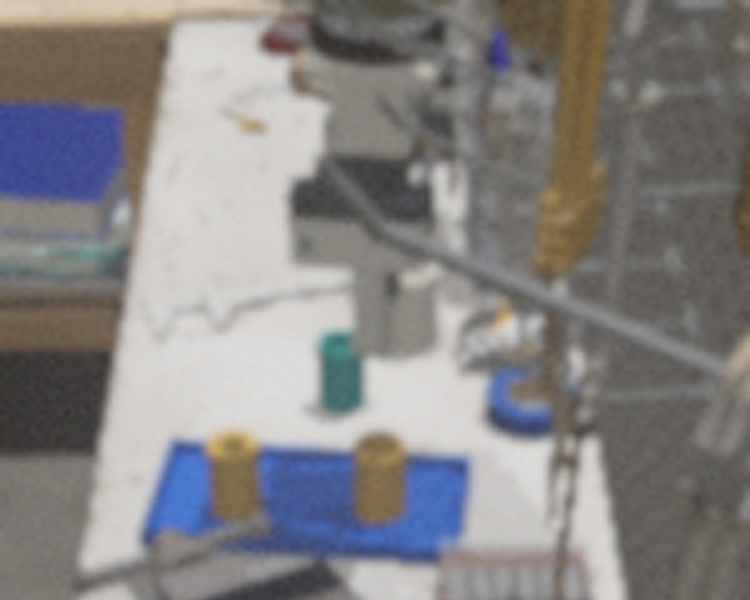

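View pics/c2.png

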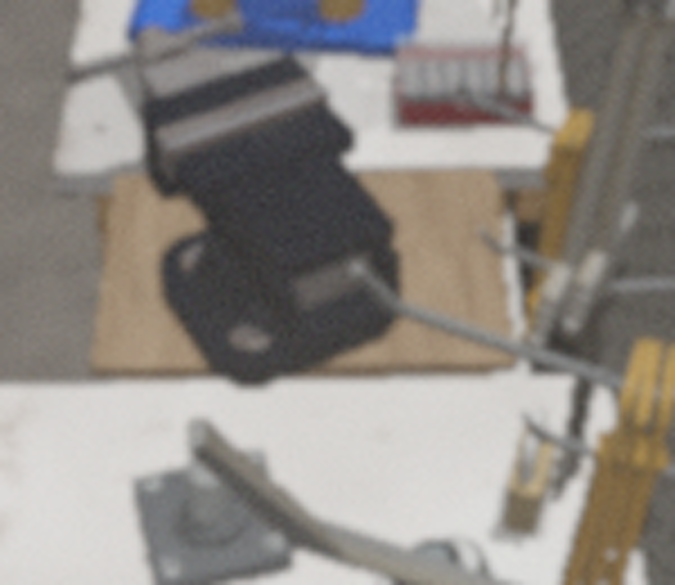

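```bash
python3 - <<'E'
from h import *
from plant import robot
s=robot.read_state();print(s["t"],s["q"]);plan(s,[.5265,.2915,.019],np.radians(82))
E
```

```text
2.5 [ 4.16762731e-01  1.72696258e-01  1.56895441e+00  4.16846987e-05
  1.39876011e+00 -1.01531266e+00]
delta [0.0007 0.0022 0.1305] dist 0.130 cur y-axis yaw 82.1deg tilt z [ 0.001  0.001 -1.   ] spin 0.001
```

```bash
python3 -m pendant '[{"delta_pos":[0.001,0.002,0.05],"spin":0},{"delta_pos":[0.001,0.002,0.09],"spin":0},{"delta_pos":[0.001,0.002,0.12],"spin":0},{"delta_pos":[0.001,0.002,0.130],"spin":0},{"delta_pos":[0.001,0.002,0.130],"spin":0},{"delta_pos":[0.001,0.002,0.130],"spin":0}]'
python3 - <<'E'
from h import *
from plant import robot
r=robot.read_camera("side");a=r["color"];cv2.imwrite("pics/c3.png",cv2.resize(a[80:220,245:395],None,fx=5,fy=5,interpolation=cv2.INTER_CUBIC)[:600,:])
s=robot.read_state();print(s["tool_pos"],s["force"],proj(s["tool_pos"]))
E
```

```text
t: 3.1
tool_pos: [0.5274, 0.292, 0.0213]
orientation: [0.217, 3.131, 0.003]
force: [0.1, -0.5, 0.7]
opening: 0.0598
[0.52788126 0.29223662 0.02194614] [-0.94770888  0.92684895  0.22093844] [321.60622269 177.46770016]
```

View pics/c3.png

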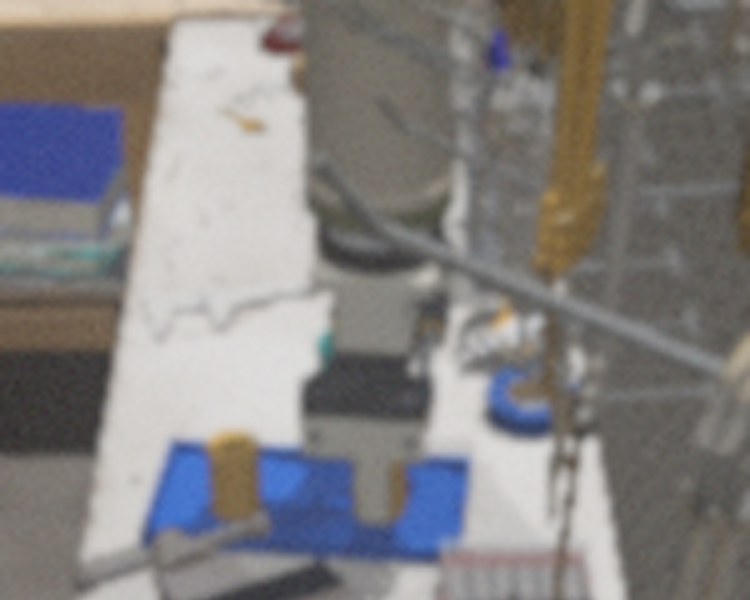

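```bash
python3 -m pendant '[{"delta_pos":[0.001,0,0.002],"spin":0},{"delta_pos":[0.001,0,0.002],"spin":0},{"delta_pos":[0.001,0,0.002],"spin":0},{"delta_pos":[0.001,0,0.002],"spin":0},{"delta_pos":[0.001,0,0.002],"spin":0},{"delta_pos":[0.001,0,0.002],"spin":0},{"delta_pos":[0.001,0,0.002],"spin":0}]' 1 25
```

```text
t: 3.85
tool_pos: [0.5272, 0.2926, 0.0204]
orientation: [0.217, 3.129, 0.004]
force: [-0.5, -0.0, 4.6]
opening: 0.0328
```

```bash
python3 -m pendant '[{"delta_pos":[0,0,-0.05],"spin":0},{"delta_pos":[0,0,-0.1],"spin":0},{"delta_pos":[0,0,-0.15],"spin":0},{"delta_pos":[0,0,-0.2],"spin":0},{"delta_pos":[0,0,-0.25],"spin":0},{"delta_pos":[0,0,-0.28],"spin":0},{"delta_pos":[0,0,-0.28],"spin":0},{"delta_pos":[0,0,-0.28],"spin":0}]'
python3 - <<'E'
from h import *
from plant import robot
r=robot.read_camera("side");a=r["color"];cv2.imwrite("pics/side2.png",a)
cv2.imwrite("pics/c4.png",cv2.resize(a[60:200,245:395],None,fx=4.2,fy=4.2,interpolation=cv2.INTER_CUBIC))
cv2.imwrite("pics/c5.png",cv2.resize(a[140:400,350:640],None,fx=2.3,fy=2.3,interpolation=cv2.INTER_CUBIC))
s=robot.read_state();print(s["tool_pos"],s["force"],s["opening"],proj(s["tool_pos"]))
E
```

```text
t: 4.65
tool_pos: [0.526, 0.2919, 0.3003]
orientation: [0.217, 3.129, 0.004]
force: [-0.6, 0.1, -1.4]
opening: 0.0324
[0.52530732 0.29159871 0.29855626] [-0.33655871 -0.31084703 -2.56095252] 0.03243422464275067 [320.15412799  93.95065156]
```

View pics/c4.png

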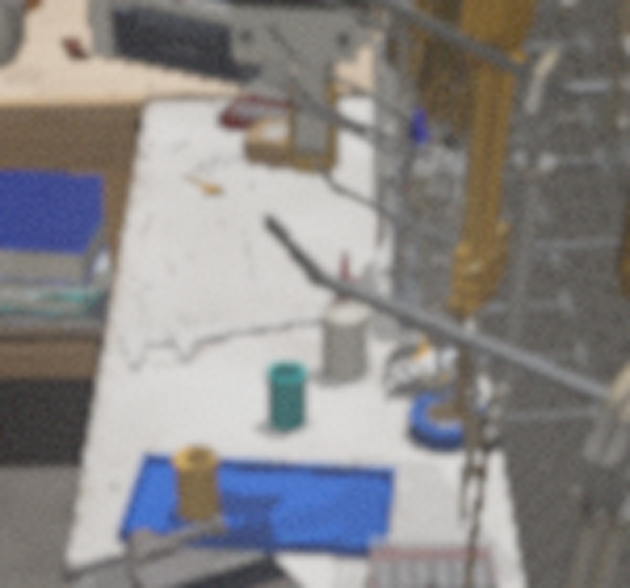

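View pics/c5.png

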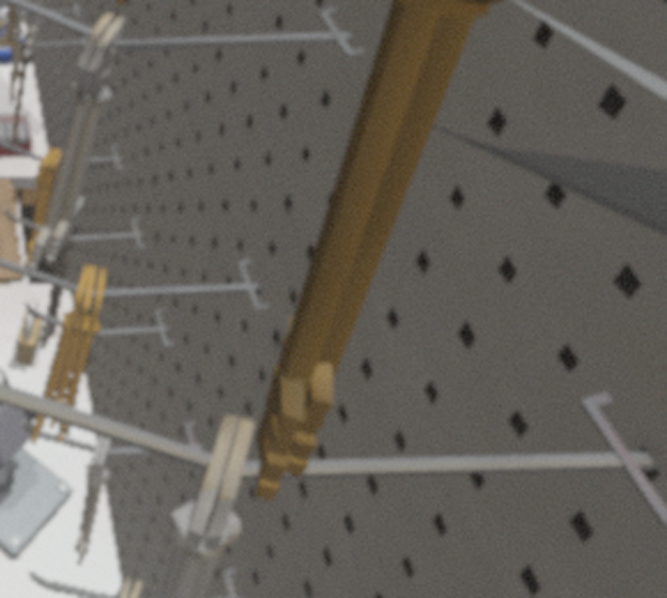

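```bash
python3 - <<'E'
from h import *
h=np.array([(543,35),(612,102),(627,281),(556,193),(497,121),(457,197),(508,268),(567,357),(423,262),(467,334),(518,424),(582,526),(393,318),(432,392),(477,480),(530,580),(366,369),(400,440),(440,524)],float)/2.3+[350,140]
for xb in (.70,):
    P=np.array([C+ray(*p)*(xb-C[0])/ray(*p)[0] for p in h])
    print(np.round(P[:,1:],3).tolist())
    from scipy.spatial.distance import cdist
    D=cdist(P,P)+9*np.eye(len(P));print(np.round(D.min(1),4))
a=cv2.imread("pics/side2.png");cv2.imwrite("pics/c6.png",cv2.resize(a[65:115,290:350],None,fx=12,fy=12,interpolation=cv2.INTER_CUBIC))
E
```

```text
[[-0.443, 0.58], [-0.476, 0.58], [-0.509, 0.547], [-0.476, 0.547], [-0.443, 0.547], [-0.443, 0.514], [-0.476, 0.515], [-0.509, 0.514], [-0.443, 0.481], [-0.476, 0.481], [-0.51, 0.48], [-0.542, 0.481], [-0.443, 0.448], [-0.477, 0.448], [-0.51, 0.447], [-0.543, 0.448], [-0.443, 0.414], [-0.476, 0.415], [-0.509, 0.415]]
[0.0327 0.0329 0.033  0.0328 0.0327 0.033  0.0328 0.033  0.0328 0.033
 0.0328 0.0328 0.0328 0.0333 0.0324 0.0325 0.033  0.033  0.0324]
```

View pics/c6.png

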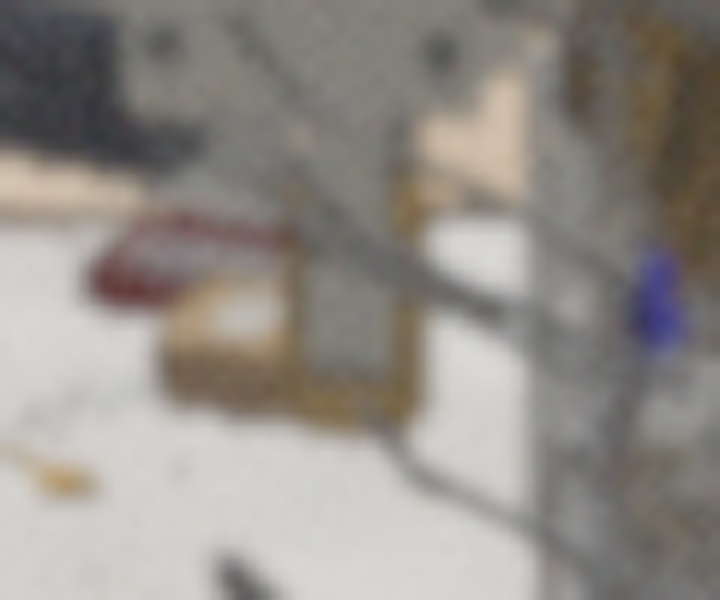

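```bash
python3 - <<'E'
from h import *
def atz(u,v,z): r=ray(u,v);return C+r*(z-C[2])/r[2]
c=[(274.5,286.2),(303.8,281.2),(309.5,305.5),(281.2,312.5)]
P=np.array([atz(*p,.010) for p in c]);print(np.round(P,4),P.mean(0),np.linalg.norm(P-np.roll(P,1,0),axis=1))
xb=.659
for n,b,tp in [("A",(502,158),(310,115)),("B",(632,340),(290,277)),("C",(462,266),(325,239)),("D",(421,283),(362,273)),("E",(411,243),(353,232)),("F",(433,331),(370,328)),("G",(450,396),(365,390)),("H",(401,210),(340,200))]:
    r=ray(*b);d=(xb-C[0])/r[0];print(n,round(d,3),"base",np.round(C+d*r,3),"tip~",np.round(pt(*tp,d),3))
from plant import robot
a=robot.read_camera("side")["color"]
cv2.imwrite("pics/c7.png",cv2.resize(a[260:330,255:375],None,fx=6.5,fy=6.5,interpolation=cv2.INTER_CUBIC))
E
```

```text
[[ 0.4123 -0.1148  0.01  ]
 [ 0.4803 -0.1014  0.01  ]
 [ 0.4944 -0.1684  0.01  ]
 [ 0.4328 -0.1854  0.01  ]] [ 0.45493207 -0.1424677   0.01      ] [0.07348989 0.06922166 0.06848883 0.06390663]
A 0.289 base [ 0.659 -0.416  0.561] tip~ [ 0.512 -0.394  0.588]
B 0.17 base [ 0.659 -0.568  0.563] tip~ [ 0.504 -0.549  0.587]
C 0.372 base [ 0.659 -0.415  0.432] tip~ [ 0.523 -0.396  0.454]
D 0.524 base [ 0.659 -0.331  0.296] tip~ [ 0.577 -0.321  0.308]
E 0.578 base [ 0.659 -0.257  0.3  ] tip~ [ 0.57  -0.246  0.314]
F 0.471 base [ 0.659 -0.402  0.293] tip~ [ 0.58  -0.399  0.297]
G 0.412 base [ 0.659 -0.48   0.292] tip~ [ 0.566 -0.475  0.298]
H 0.645 base [ 0.659 -0.174  0.294] tip~ [ 0.554 -0.162  0.309]
```

View pics/c7.png

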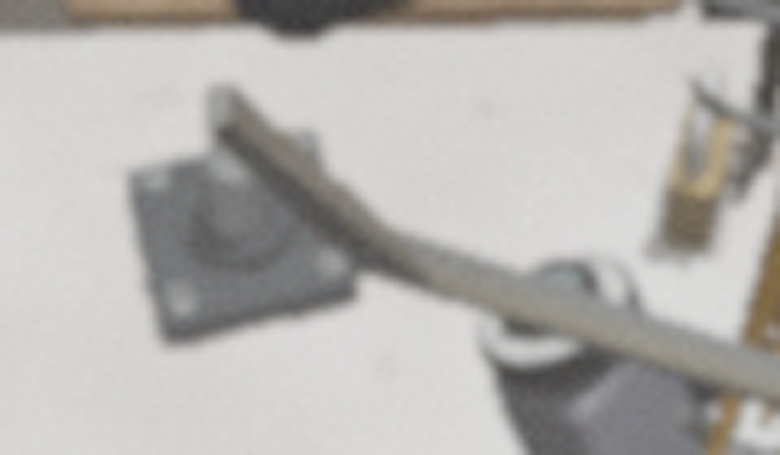

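```bash
python3 - <<'E'
from h import *
for z in (.012,.018,.03,.06): p=proj([.455,-.1425,z]);print(z,p,(p-[255,260])*6.5)
from plant import robot
s=robot.read_state();plan(s,[.455,-.1425,.30],None);print(s["q"])
E
```

```text
0.012 [292.23199221 295.41597372] [242.00794938 230.20382915]
0.018 [292.08604575 293.8083781 ] [241.05929738 219.75445767]
0.03 [291.79013962 290.54898158] [239.13590756 198.56838026]
0.06 [291.02608552 282.13295004] [234.16955587 143.86417524]
delta [ 0.0093 -0.4395 -0.0027] dist 0.440 cur y-axis yaw 82.1deg tilt z [ 0.001  0.001 -1.   ]
[ 4.21394198e-01  1.11218855e-01  1.36627048e+00  7.32782804e-05
  1.66259562e+00 -1.01065366e+00]
```

```bash
python3 -m pendant '[{"delta_pos":[0.009,-0.44,0],"spin":0},{"delta_pos":[0.009,-0.44,0],"spin":0},{"delta_pos":[0.009,-0.44,0],"spin":0},{"delta_pos":[0.009,-0.44,0],"spin":0.2},{"delta_pos":[0.009,-0.44,0],"spin":0.645},{"delta_pos":[0.009,-0.44,0],"spin":0.645},{"delta_pos":[0.009,-0.44,0],"spin":0.645},{"delta_pos":[0.009,-0.44,0],"spin":0.645},{"delta_pos":[0.009,-0.44,0],"spin":0.645},{"delta_pos":[0.009,-0.44,0],"spin":0.645}]'
python3 - <<'E'
from h import *
from plant import robot
a=robot.read_camera("side")["color"];cv2.imwrite("pics/side3.png",a)
s=robot.read_state();print(s["t"],s["tool_pos"],s["force"],s["opening"],proj(s["tool_pos"]),s["q"])
plan(s,[.4545,-.1425,.10],np.radians(45))
E
```

```text
t: 5.75
tool_pos: [0.4531, -0.1471, 0.2946]
orientation: [-1.207, -2.897, 0.001]
force: [-0.4, 0.9, -0.6]
opening: 0.0324
5.8 [ 0.45368449 -0.1448726   0.29479397] [ 1.00434602  0.82404456 -1.4503687 ] 0.03254819520618427 [282.70626507 200.42779217] [-4.17552515e-01 -2.24301524e-01  1.69448849e+00  9.44015260e-04
  1.67468069e+00 -1.19997498e+00]
delta [0.0004 0.0023 0.1948] dist 0.195 cur y-axis yaw 44.8deg tilt z [-0.003  0.002 -1.   ] spin -0.003
```

View pics/side3.png

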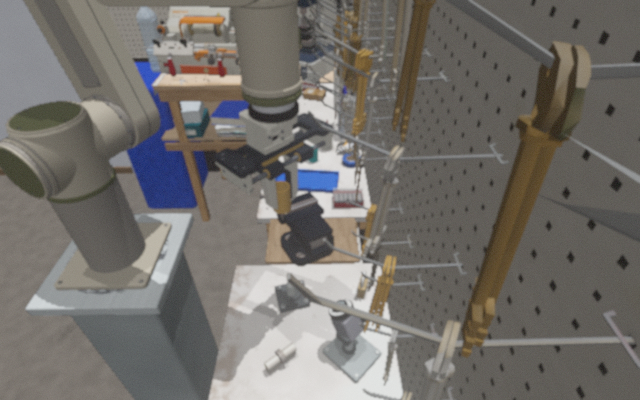

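```bash
python3 -m pendant '[{"delta_pos":[0,0.002,0.05],"spin":0},{"delta_pos":[0,0.002,0.10],"spin":0},{"delta_pos":[0,0.002,0.15],"spin":0},{"delta_pos":[0,0.002,0.19],"spin":0},{"delta_pos":[0,0.002,0.19],"spin":0},{"delta_pos":[0,0.002,0.19],"spin":0}]'
python3 - <<'E'
from h import *
from plant import robot
a=robot.read_camera("side")["color"];cv2.imwrite("pics/c8.png",cv2.resize(a[225:325,235:355],None,fx=6,fy=6,interpolation=cv2.INTER_CUBIC))
s=robot.read_state();print(s["t"],s["tool_pos"],s["force"],(proj(s["tool_pos"])-[235,225])*6)
plan(s,[.4545,-.1425,.10],np.radians(45))
for z in (.084,.134): print((proj([*s["tool_pos"][:2],z])-[235,225])*6)
E
```

```text
t: 6.4
tool_pos: [0.4539, -0.1417, 0.1044]
orientation: [-1.202, -2.896, -0.002]
force: [0.8, -0.5, -0.3]
opening: 0.0325
6.45 [ 0.45549658 -0.14261474  0.10641096] [ 1.2946508  -0.2168831  -0.53635966] [330.02280613 260.07390472]
delta [ 0.0008 -0.0006  0.0064] dist 0.006 cur y-axis yaw 44.9deg tilt z [-0.002  0.002 -1.   ] spin -0.002
[333.70469707 300.90054207]
[325.30214532 207.72887057]
```

View pics/c8.png

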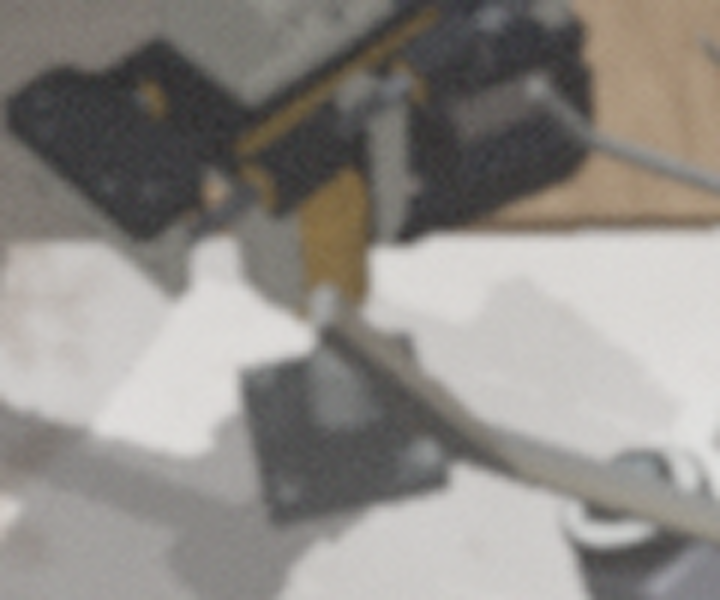

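```bash
python3 - <<'E'
from h import *
from plant import robot
A=np.mean([robot.read_camera("side")["color"].astype(float) for _ in range(3)],0)
np.save("a.npy",A)
for v in (259,262,265,268,270): print(v,A[v,280:300].astype(int).tolist()[0:0],[tuple(x) for x in A[v,282:300].astype(int)][::1])
print('pin')
for v in (286,289,292,294): print(v,A[v,284:304,1].astype(int).tolist())
E
```

```text
259 [] [(np.int64(68), np.int64(70), np.int64(71)), (np.int64(71), np.int64(74), np.int64(75)), (np.int64(80), np.int64(85), np.int64(89)), (np.int64(77), np.int64(92), np.int64(102)), (np.int64(69), np.int64(98), np.int64(114)), (np.int64(66), np.int64(100), np.int64(120)), (np.int64(70), np.int64(105), np.int64(127)), (np.int64(69), np.int64(105), np.int64(128)), (np.int64(67), np.int64(106), np.int64(126)), (np.int64(68), np.int64(104), np.int64(125)), (np.int64(71), np.int64(105), np.int64(125)), (np.int64(69), np.int64(105), np.int64(124)), (np.int64(72), np.int64(106), np.int64(126)), (np.int64(68), np.int64(104), np.int64(124)), (np.int64(68), np.int64(93), np.int64(114)), (np.int64(71), np.int64(86), np.int64(97)), (np.int64(89), np.int64(95), np.int64(100)), (np.int64(107), np.int64(111), np.int64(116))]
262 [] [(np.int64(115), np.int64(121), np.int64(122)), (np.int64(115), np.int64(119), np.int64(122)), (np.int64(113), np.int64(121), np.int64(124)), (np.int64(99), np.int64(115), np.int64(123)), (np.int64(85), np.int64(111), np.int64(128)), (np.int64(72), np.int64(107), np.i
[... 2769 characters left out ...]
71), np.int64(103), np.int64(124)), (np.int64(70), np.int64(102), np.int64(122)), (np.int64(70), np.int64(99), np.int64(118)), (np.int64(84), np.int64(105), np.int64(122)), (np.int64(136), np.int64(147), np.int64(153)), (np.int64(184), np.int64(189), np.int64(192)), (np.int64(207), np.int64(211), np.int64(212))]
pin
286 [94, 93, 105, 116, 127, 133, 135, 129, 120, 108, 95, 86, 83, 87, 96, 104, 113, 121, 126, 127]
289 [89, 91, 100, 109, 118, 122, 123, 122, 123, 119, 115, 103, 91, 83, 82, 81, 82, 87, 97, 108]
292 [86, 88, 93, 105, 115, 118, 122, 120, 122, 119, 116, 109, 102, 98, 88, 83, 82, 81, 79, 80]
294 [84, 81, 86, 99, 110, 119, 121, 121, 121, 117, 112, 103, 103, 99, 95, 86, 82, 84, 81, 83]
```

```bash
python3 - <<'E'
from h import *
from plant import robot
s=robot.read_state();p=s["tool_pos"];print(p);plan(s,[.4555+.0012,-.1426-.0018,.07],np.radians(45))
E
```

```text
[ 0.45670608 -0.14365766  0.10785362]
delta [-0.0005 -0.0006  0.0379] dist 0.038 cur y-axis yaw 44.9deg tilt z [ 0.002  0.    -1.   ] spin -0.002
```

```bash
python3 -m pendant '[{"delta_pos":[-0.001,0,0.015],"spin":0},{"delta_pos":[-0.001,0,0.03],"spin":0},{"delta_pos":[-0.001,0,0.04],"spin":0},{"delta_pos":[-0.001,0,0.05],"spin":0},{"delta_pos":[-0.001,0,0.05],"spin":0}]'
python3 - <<'E'
from h import *
from plant import robot
s=robot.read_state();print(s["t"],s["tool_pos"],s["force"],s["wrist_torque"])
plan(s,[.4572,-.1448,.035],np.radians(45))
a=robot.read_camera("side")["color"];cv2.imwrite("pics/c9.png",cv2.resize(a[225:325,235:355],None,fx=6,fy=6,interpolation=cv2.INTER_CUBIC))
E
```

```text
t: 7.1
tool_pos: [0.4564, -0.1432, 0.056]
orientation: [-1.205, -2.899, -0.003]
force: [-0.3, 5.1, -4.1]
opening: 0.0322
7.1 [ 0.45636027 -0.14315374  0.05601033] [-0.28760698  5.0694204  -4.07595201] [ 0.91359043  0.12547374 -0.00675654]
delta [-0.0018 -0.0006  0.021 ] dist 0.021 cur y-axis yaw 44.9deg tilt z [-0.001  0.003 -1.   ] spin -0.003
```

View pics/c9.png

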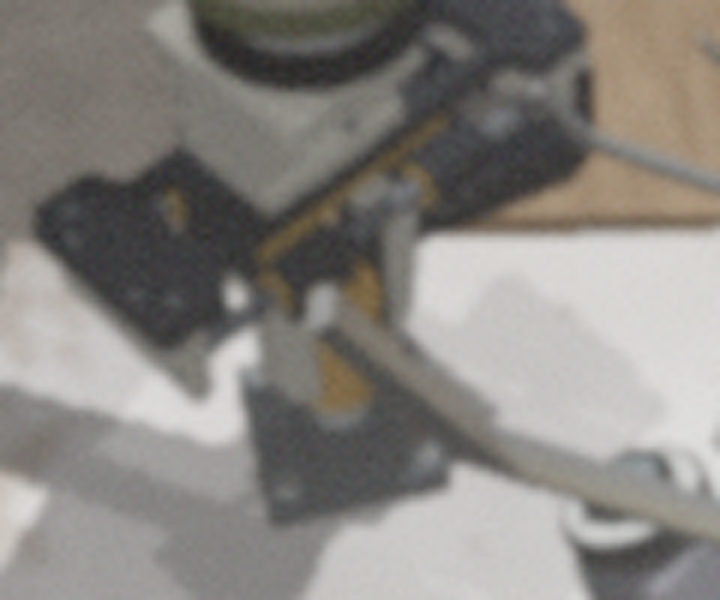

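```bash
python3 -m pendant '[{"delta_pos":[0.001,0.001,0.008],"spin":0},{"delta_pos":[0.001,0.001,0.016],"spin":0},{"delta_pos":[0.001,0.001,0.021],"spin":0},{"delta_pos":[0.001,0.001,0.023],"spin":0},{"delta_pos":[0.001,0.001,0.023],"spin":0}]'
python3 - <<'E'
from h import *
from plant import robot
a=robot.read_camera("side")["color"];cv2.imwrite("pics/c10.png",cv2.resize(a[225:325,235:355],None,fx=6,fy=6,interpolation=cv2.INTER_CUBIC))
s=robot.read_state();print(s["t"],s["tool_pos"],s["force"],s["wrist_torque"],s["opening"])
print((proj([.4548,-.1425,.018])-[235,225])*6)
E
```

```text
t: 7.65
tool_pos: [0.4567, -0.1421, 0.0344]
orientation: [-1.205, -2.9, -0.003]
force: [-6.3, 3.2, 11.0]
opening: 0.0323
7.7 [ 0.45663324 -0.14207357  0.03442927] [-6.04433604  2.78792783 10.42733622] [ 0.3891014   1.09693152 -0.03609109] 0.03251009976760128
[341.98472276 412.85684163]
```

View pics/c10.png

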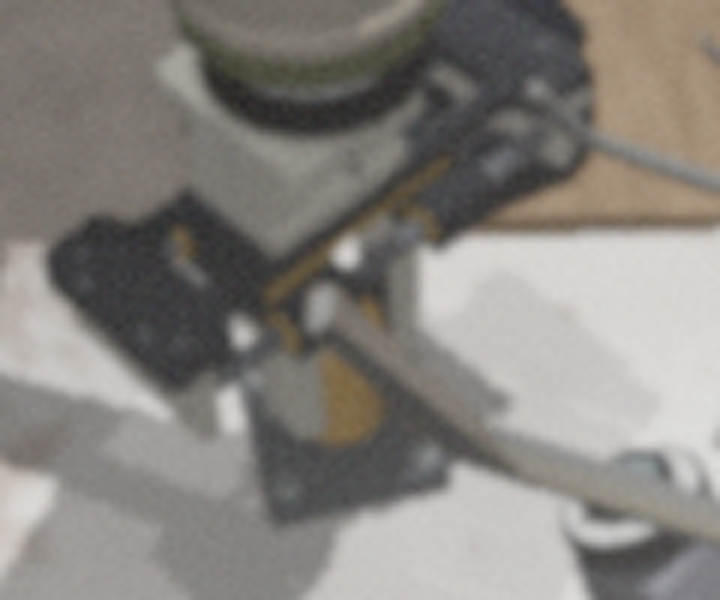

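```bash
python3 -m pendant '[{"delta_pos":[0,0,0.003],"spin":0},{"delta_pos":[0,0,0.003],"spin":0},{"delta_pos":[0,0,0.003],"spin":0}]'
```

```text
t: 8.0
tool_pos: [0.4573, -0.1426, 0.0338]
orientation: [-1.206, -2.9, -0.002]
force: [-11.2, 4.1, 24.2]
opening: 0.0326
```

```bash
python3 -m pendant '[{"delta_pos":[0,0,-0.02],"spin":0},{"delta_pos":[0,0,-0.05],"spin":0},{"delta_pos":[0,0,-0.10],"spin":0},{"delta_pos":[0,0,-0.15],"spin":0},{"delta_pos":[0,0,-0.2],"spin":0},{"delta_pos":[0,0,-0.22],"spin":0},{"delta_pos":[0,0,-0.22],"spin":0}]'
python3 - <<'E'
from h import *
from plant import robot
A=np.mean([robot.read_camera("side")["color"].astype(float) for _ in range(4)],0)
L=[];
for n in ("lens_head","inspection_camera","lens_head","inspection_camera"):
    for m in robot.mark_of("side",n)[:1]: print(n,m["score"],R.T@(np.array(m["location"])-t))
    robot.read_camera("side")
cv2.imwrite("pics/side4.png",A.astype(np.uint8))
cv2.imwrite("pics/c11.png",cv2.resize(A[285:385,310:395].astype(np.uint8),None,fx=6,fy=6,interpolation=cv2.INTER_CUBIC))
cv2.imwrite("pics/c12.png",cv2.resize(A[160:285,250:380].astype(np.uint8),None,fx=4.5,fy=4.5,interpolation=cv2.INTER_CUBIC))
s=robot.read_state();print(s["t"],s["tool_pos"],s["force"],s["q"])
E
```

```text
t: 8.7
tool_pos: [0.4595, -0.1442, 0.2584]
orientation: [1.203, 2.894, 0.001]
force: [-0.2, -0.3, -1.1]
opening: 0.0328
lens_head 0.98 [ 0.55215304 -0.25249376  0.12976641]
inspection_camera 0.76 [ 5.74198614e-01 -2.71080217e-01 -4.97533732e-04]
lens_head 0.75 [ 0.55052048 -0.25317697  0.12723699]
inspection_camera 0.57 [ 0.57512401 -0.26912626  0.00059136]
9.3 [ 0.45716354 -0.14283249  0.25344952] [-0.2031138  -0.24756153 -1.27191244] [-4.10973624e-01 -2.13372969e-01  1.75948746e+00  1.32145461e-03
  1.59662666e+00 -1.19393775e+00]
```

View pics/c11.png

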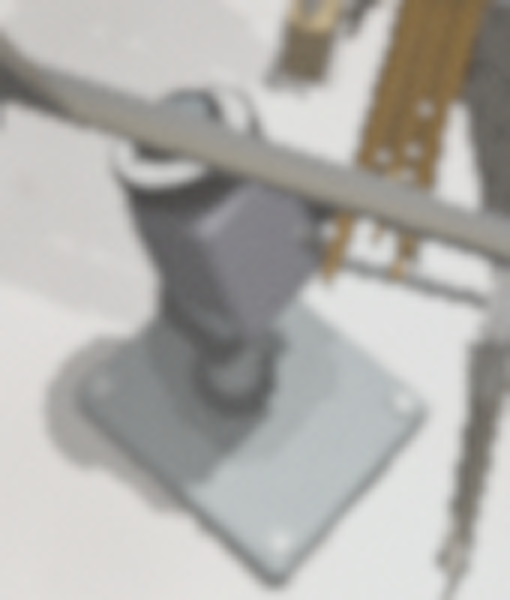

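View pics/c12.png

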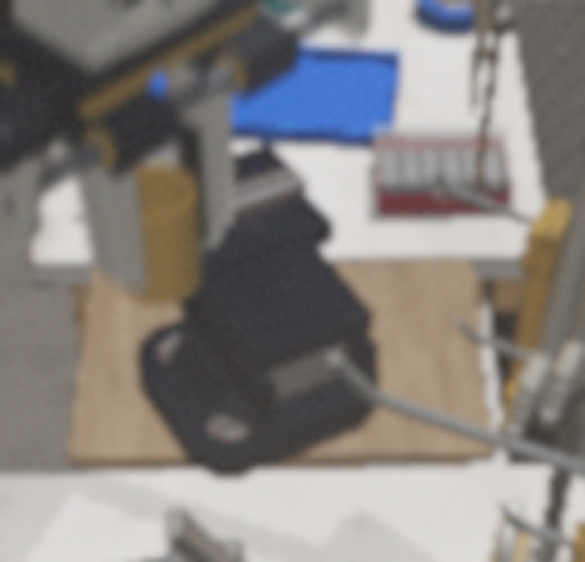

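```bash
python3 - <<'E'
from h import *
def atz(u,v,z): r=ray(u,v);return C+r*(z-C[2])/r[2]
for zz in (.006,.012):
    P=np.array([atz(*p,zz) for p in [(323.3,351.7),(356.2,381.3),(380.8,353)]])
    e1=P[1]-P[0];e2=P[2]-P[1]
    print(zz,np.round(P[:,:2],4).tolist(),"len",np.linalg.norm(e1),np.linalg.norm(e2),"ang",np.degrees(np.arctan2(e1[1],e1[0])),np.degrees(np.arctan2(e2[1],e2[0])),"ctr",(P[0]+P[2])/2)
for psi in (135,139,142,146,150):
    a=np.radians(psi);h=np.array([np.cos(a),np.sin(a),0]);n=.5*h+[0,0,.866]
    o=np.array([.5513,-.2528,.130]);u=np.cross([0,0,1],h);v=np.cross(n,u)
    E=np.array([proj(o+.024*(np.cos(x)*u+np.sin(x)*v)) for x in np.linspace(0,2*np.pi,60)])
    E=(E-[310,285])*6;print(psi,"ring bbox",np.round(E.min(0)),np.round(E.max(0)),"ctr",(proj(o)-[310,285])*6,"left pt",E[E[:,0].argmin()],"bottom pt",E[E[:,1].argmax()])
E
```

```text
0.006 [[0.5231, -0.2744], [0.5841, -0.3338], [0.6379, -0.2786]] len 0.08518015023309938 0.07717916972779082 ang -44.28117730167681 45.745180669935735 ctr [ 0.58050923 -0.27645494  0.006     ]
0.012 [[0.523, -0.2776], [0.5835, -0.3365], [0.6369, -0.2817]] len 0.08446679669051242 0.07653282155877993 ang -44.28117730167677 45.745180669935685 ctr [ 0.57998222 -0.27964589  0.012     ]
135 ring bbox [97. 77.] [244. 179.] ctr [169.81577924 126.54259402] left pt [ 96.7502806  149.89504829] bottom pt [134.96756904 179.16666419]
139 ring bbox [98. 75.] [243. 181.] ctr [169.81577924 126.54259402] left pt [ 97.53668705 149.21751258] bottom pt [140.00191603 181.31216896]
142 ring bbox [98. 73.] [243. 183.] ctr [169.81577924 126.54259402] left pt [ 98.00768362 152.46428786] bottom pt [136.69458168 182.85819325]
146 ring bbox [99. 71.] [242. 185.] ctr [169.81577924 126.54259402] left pt [ 98.71219686 151.41375008] bottom pt [141.82612303 184.89506499]
150 ring bbox [99. 69.] [241. 187.] ctr [169.81577924 126.54259402] left pt [ 99.43967633 155.66852534] bottom pt [139.92266629 186.93297058]
```

```bash
python3 - <<'E'
from h import *
A=cv2.imread("pics/side4.png")
c=cv2.resize(A[292:325,322:362],None,fx=16,fy=16,interpolation=cv2.INTER_CUBIC)
def P(X): return tuple(np.round((proj(X)-[322,292])*16+7.5).astype(int).tolist())
a=np.radians(135.7);h=np.array([np.cos(a),np.sin(a),0]);n=.5*h+[0,0,.866];u=np.cross([0,0,1],h);v=np.cross(n,u)
for o,col in [((.551,-.253,.130),(0,0,255)),((.5555,-.2545,.130),(0,255,0))]:
    o=np.array(o)
    E=np.array([P(o+.024*(np.cos(x)*u+np.sin(x)*v)) for x in np.linspace(0,2*np.pi,60)],np.int32)
    cv2.polylines(c,[E],True,col,1);cv2.circle(c,P(o),3,col,-1);cv2.line(c,P(o),P(o+.03*n),col,1)
cv2.imwrite("pics/ring.png",c)
E
```

```text
(no output)
```

View pics/ring.png

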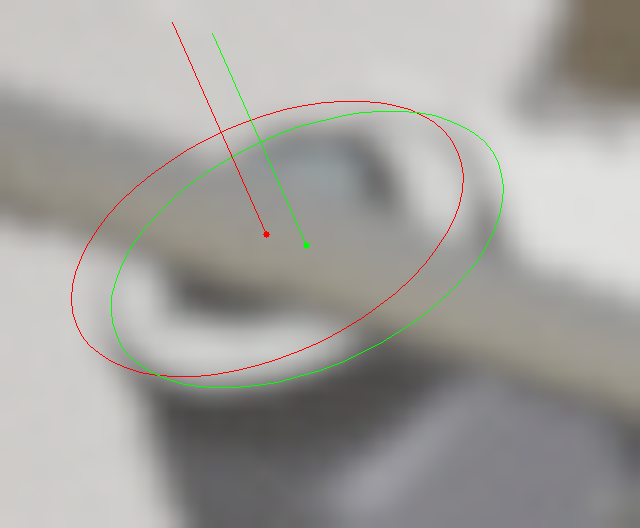

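```bash
python3 - <<'E'
import numpy as np
from scipy.optimize import least_squares
D=[(np.hypot(.232,.553),.218,.131,1.489),(np.hypot(.4572,.1428),.2534,-.2134,1.7595),(np.hypot(.5273,.2888),.1495,.1727,1.569),(np.hypot(.5253,.2916),.2986,.1112,1.3663),(np.hypot(.4537,.1449),.2948,-.2243,1.6945)]
def f(p):
    a,L2,L3,e,d=p;o=[]
    for r,z,q2,q3 in D:
        s=q2+q3;o+=[a+L2*np.sin(q2)+L3*np.sin(s)+e*np.cos(s)-r,d+L2*np.cos(q2)+L3*np.cos(s)-e*np.sin(s)-z]
    return o
r=least_squares(f,[0,.4,.4,0,.2]);print(r.x,np.abs(r.fun).max())
E
```

```text
[ 0.0011012   0.37118857  0.55467409  0.06232989 -0.06046567] 0.0008310252953293018
```

```bash
python3 -m pendant '[{"delta_pos":[-0.035,-0.215,-0.46],"spin":0},{"delta_pos":[-0.035,-0.215,-0.46],"spin":0},{"delta_pos":[-0.035,-0.215,-0.46],"spin":0},{"delta_pos":[-0.035,-0.215,-0.46],"spin":0},{"delta_pos":[-0.035,-0.215,-0.46],"spin":0},{"delta_pos":[-0.035,-0.215,-0.46],"spin":0},{"delta_pos":[-0.035,-0.215,-0.46],"spin":0},{"delta_pos":[-0.035,-0.215,-0.46],"spin":0},{"delta_pos":[-0.035,-0.215,-0.46],"spin":0},{"delta_pos":[-0.035,-0.215,-0.46],"spin":0}]'
python3 - <<'E'
from h import *
from plant import robot
s=robot.read_state();print(s["t"],s["tool_pos"],np.round(s["q"],3),s["force"]);plan(s,[.33,-.32,.72])
E
```

```text
t: 10.3
tool_pos: [0.3343, -0.3133, 0.6976]
orientation: [1.206, 2.899, -0.0]
force: [0.6, -0.6, 0.8]
opening: 0.0326
10.3 [ 0.33432466 -0.3132731   0.69758496] [-8.650e-01  1.630e-01  5.140e-01  1.000e-03  2.463e+00 -1.647e+00] [ 0.57519138 -0.61386677  0.81038994]
delta [-0.0018 -0.0078 -0.0224] dist 0.024 cur y-axis yaw 44.8deg tilt z [ 0.001 -0.001 -1.   ]
```

```bash
python3 -m pendant '[{"delta_pos":[-0.05,0,-0.20],"spin":0},{"delta_pos":[-0.05,0,-0.20],"spin":0},{"delta_pos":[-0.05,0,-0.20],"spin":0},{"delta_pos":[-0.05,0,-0.20],"spin":0},{"delta_pos":[-0.05,0,-0.20],"spin":0},{"delta_pos":[-0.05,0,-0.20],"spin":0}]'
python3 - <<'E'
from h import *
from plant import robot
s=robot.read_state();print(s["t"],s["tool_pos"],np.round(s["q"],3),s["force"]);plan(s,[.33,-.32,.72])
E
```

```text
t: 10.9
tool_pos: [0.3018, -0.2839, 0.7704]
orientation: [1.202, 2.889, -0.003]
force: [0.5, -0.3, -0.6]
opening: 0.0323
10.9 [ 0.30180984 -0.28392751  0.77044003] [-0.883  0.375  0.022  0.011  2.732 -1.655] [ 0.45621679 -0.32968364 -0.56704767]
delta [-0.0448 -0.0056  0.051 ] dist 0.068 cur y-axis yaw 44.8deg tilt z [ 0.011 -0.007 -1.   ]
```

```bash
python3 -m pendant '[{"delta_pos":[-0.30,0,-0.20],"spin":0},{"delta_pos":[-0.30,0,-0.20],"spin":0},{"delta_pos":[-0.30,0,-0.20],"spin":0}]'
python3 - <<'E'
from h import *
from plant import robot
s=robot.read_state();print(s["t"],s["tool_pos"],np.round(s["q"],3));plan(s,[.33,-.32,.72])
E
```

```text
t: 11.2
tool_pos: [0.3053, -0.292, 0.7633]
orientation: [1.206, 2.901, 0.016]
force: [0.1, 0.2, -1.5]
opening: 0.0326
11.2 [ 0.30530817 -0.29195078  0.76326226] [-0.892  0.392  0.023  0.022  2.731 -1.655]
delta [-0.0375 -0.0027  0.0431] dist 0.057 cur y-axis yaw 44.8deg tilt z [ 0.004  0.009 -1.   ]
```

```bash
python3 -m pendant '[{"delta_pos":[0.10,0,-0.02],"spin":0},{"delta_pos":[0.10,0,-0.02],"spin":0},{"delta_pos":[0.10,0,-0.02],"spin":0},{"delta_pos":[0.10,0,-0.02],"spin":0}]'
python3 - <<'E'
from h import *
from plant import robot
s=robot.read_state();print(s["t"],s["tool_pos"],np.round(s["q"],4));plan(s,[.33,-.32,.72])
E
```

```text
t: 11.6
tool_pos: [0.2328, -0.2187, 0.786]
orientation: [1.204, 2.895, 0.01]
force: [-0.4, -0.1, -0.4]
opening: 0.0325
11.6 [ 0.23277244 -0.21874513  0.7859709 ] [-0.9256  0.0736  0.3569  0.0204  2.7092 -1.6894]
delta [-0.1402 -0.003   0.0664] dist 0.155 cur y-axis yaw 44.8deg tilt z [ 0.008  0.004 -1.   ]
```

```bash
python3 -m pendant '[{"delta_pos":[0.005,0.047,-0.01],"spin":0},{"delta_pos":[0.005,0.047,-0.03],"spin":0}]'; python3 -m pendant '[{"delta_pos":[0,0,-0.10],"spin":0},{"delta_pos":[0,0,-0.10],"spin":0},{"delta_pos":[0,0,-0.1],"spin":0}]'
python3 - <<'E'
from h import *
from plant import robot
s=robot.read_state();print(s["t"],s["tool_pos"],np.round(s["q"],4));plan(s,[.33,-.32,.72])
E
```

```text
t: 11.8
tool_pos: [0.2635, -0.1794, 0.7954]
orientation: [1.192, 2.886, 0.003]
force: [-0.2, -0.6, -1.1]
opening: 0.0328
t: 12.1
tool_pos: [0.256, -0.1755, 0.8059]
orientation: [1.181, 2.852, -0.016]
force: [-0.3, -0.2, -1.4]
opening: 0.0326
12.1 [ 0.25599155 -0.17549317  0.8058891 ] [-0.7803  0.0927  0.2636  0.0277  2.7309 -1.5403]
delta [-0.1496 -0.0509  0.0936] dist 0.184 cur y-axis yaw 45.0deg tilt z [ 0.046 -0.03  -0.998]
```

```bash
python3 -m pendant '[{"delta_pos":[0.05,0,-0.10],"spin":0},{"delta_pos":[0.05,0,-0.10],"spin":0},{"delta_pos":[0.05,0,-0.1],"spin":0}]';python3 -m pendant '[{"delta_pos":[0.05,0,-0.10],"spin":0},{"delta_pos":[0.05,0,-0.10],"spin":0},{"delta_pos":[0.05,0,-0.1],"spin":0}]'
python3 - <<'E'
from h import *
from plant import robot
s=robot.read_state();print(s["t"],s["tool_pos"],np.round(s["q"],4));plan(s,[.33,-.32,.72])
E
```

```text
t: 12.4
tool_pos: [0.2211, -0.1413, 0.818]
orientation: [1.17, 2.817, -0.038]
force: [0.5, 0.2, -1.0]
opening: 0.032
t: 12.7
tool_pos: [0.1923, -0.1091, 0.8256]
orientation: [1.158, 2.782, -0.061]
force: [-0.4, -1.0, -1.3]
opening: 0.0323
12.7 [ 0.19226414 -0.1090946   0.82560886] [-0.7653 -0.1265  0.4036  0.022   2.7311 -1.5265]
delta [-0.2305 -0.0523  0.1368] dist 0.273 cur y-axis yaw 44.9deg tilt z [ 0.102 -0.086 -0.991]
```

```bash
python3 -m pendant '[{"delta_pos":[0,0,-0.2],"spin":0},{"delta_pos":[0,0,-0.2],"spin":0},{"delta_pos":[0,0,-0.2],"spin":0}]';python3 -m pendant '[{"delta_pos":[0,0,-0.2],"spin":0},{"delta_pos":[0,0,-0.2],"spin":0},{"delta_pos":[0,0,-0.2],"spin":0}]'
python3 - <<'E'
from h import *
from plant import robot
s=robot.read_state();print(s["t"],s["tool_pos"],np.round(s["q"],4));plan(s,[.33,-.32,.72])
E
```

```text
t: 13.0
tool_pos: [0.1942, -0.1056, 0.8356]
orientation: [1.146, 2.75, -0.08]
force: [0.5, -0.1, -1.9]
opening: 0.0325
t: 13.3
tool_pos: [0.1919, -0.0979, 0.8447]
orientation: [1.133, 2.719, -0.099]
force: [0.4, 0.9, -1.6]
opening: 0.0324
13.3 [ 0.19190413 -0.09786461  0.84472666] [-0.7026 -0.1095  0.3146 -0.0125  2.731  -1.4958]
delta [-0.2243 -0.0603  0.1733] dist 0.290 cur y-axis yaw 44.8deg tilt z [ 0.152 -0.136 -0.979]
```

```bash
python3 -m pendant '[{"delta_pos":[0.03,-0.02,-0.2],"spin":0},{"delta_pos":[0.03,-0.02,-0.2],"spin":0}]';python3 -m pendant '[{"delta_pos":[0.03,-0.02,-0.2],"spin":0},{"delta_pos":[0.03,-0.02,-0.2],"spin":0}]';python3 -m pendant '[{"delta_pos":[0.03,-0.02,-0.2],"spin":0},{"delta_pos":[0.03,-0.02,-0.2],"spin":0}]'
python3 - <<'E'
from h import *
from plant import robot
s=robot.read_state();print(s["t"],s["tool_pos"],np.round(s["q"],4));plan(s,[.33,-.32,.72])
E
```

```text
t: 13.5
tool_pos: [0.174, -0.0861, 0.8521]
orientation: [1.119, 2.687, -0.121]
force: [-0.3, 0.3, -1.3]
opening: 0.0321
t: 13.7
tool_pos: [0.1573, -0.0709, 0.8598]
orientation: [1.107, 2.651, -0.147]
force: [-0.1, 0.8, -1.5]
opening: 0.0325
t: 13.9
tool_pos: [0.1394, -0.0514, 0.8682]
orientation: [1.097, 2.611, -0.173]
force: [-0.1, 0.2, -1.7]
opening: 0.0325
13.9 [ 0.1394408  -0.05142651  0.86819864] [-0.3932 -0.2016  0.2892 -0.3057  2.7317 -1.4687]
delta [-0.2603 -0.0532  0.2445] dist 0.361 cur y-axis yaw 44.5deg tilt z [ 0.23  -0.225 -0.947]
```

```bash
python3 -m pendant '[{"delta_pos":[-0.03,-0.03,-0.2],"spin":0},{"delta_pos":[-0.03,-0.03,-0.2],"spin":0}]';python3 -m pendant '[{"delta_pos":[-0.03,-0.02,-0.2],"spin":0},{"delta_pos":[-0.03,-0.02,-0.2],"spin":0}]'
python3 - <<'E'
from h import *
from plant import robot
s=robot.read_state();print(s["t"],s["tool_pos"],np.round(s["q"],4));plan(s,[.33,-.32,.72])
E
```

```text
t: 14.1
tool_pos: [0.1314, -0.0487, 0.8806]
orientation: [1.083, 2.571, -0.195]
force: [-0.1, -0.2, -1.0]
opening: 0.0321
t: 14.3
tool_pos: [0.1267, -0.0477, 0.8906]
orientation: [1.072, 2.545, -0.217]
force: [0.8, -0.8, -1.2]
opening: 0.0323
14.3 [ 0.12667669 -0.04773078  0.89064368] [ 0.22   -0.0945  0.1095 -0.9843  2.7312 -1.535 ]
delta [-0.2432 -0.0451  0.2888] dist 0.380 cur y-axis yaw 44.3deg tilt z [ 0.275 -0.279 -0.92 ]
```

```bash
python3 - <<'E'
from h import *
from plant import robot
s=robot.read_state();plan(s,[.37,-.29,.72]);plan(s,[.22,-.14,.80])
E
```

```text
delta [-0.2491  0.0045  0.2914] dist 0.383 cur y-axis yaw 44.3deg tilt z [ 0.275 -0.279 -0.92 ]
delta [-0.0853  0.0022  0.1348] dist 0.159 cur y-axis yaw 44.3deg tilt z [ 0.275 -0.279 -0.92 ]
```

```bash
python3 -m pendant '[{"delta_pos":[-0.085,0,0.135],"spin":0},{"delta_pos":[-0.085,0,0.135],"spin":0},{"delta_pos":[-0.085,0,0.135],"spin":0},{"delta_pos":[-0.25,0,0.29],"spin":0},{"delta_pos":[-0.25,0,0.29],"spin":0},{"delta_pos":[-0.25,0,0.29],"spin":0},{"delta_pos":[-0.25,0,0.29],"spin":0},{"delta_pos":[-0.25,0,0.29],"spin":0},{"delta_pos":[-0.25,0,0.29],"spin":0}]'
python3 - <<'E'
from h import *
from plant import robot
s=robot.read_state();print(s["t"],s["tool_pos"],np.round(s["q"],4));plan(s,[.37,-.29,.72])
E
```

```text
t: 15.2
tool_pos: [0.3035, -0.2313, 0.7666]
orientation: [1.074, 2.542, -0.219]
force: [-0.1, -0.2, -1.3]
opening: 0.0328
15.2 [ 0.30352097 -0.23130983  0.7665839 ] [-0.7783 -0.2975  0.839  -0.0092  2.1951 -1.5565]
delta [-0.0629  0.0067  0.0777] dist 0.100 cur y-axis yaw 44.2deg tilt z [ 0.275 -0.282 -0.919]
```

```bash
python3 -m pendant '[{"delta_pos":[-0.4,0,-0.3],"spin":0},{"delta_pos":[-0.4,0,-0.3],"spin":0},{"delta_pos":[-0.4,0,-0.3],"spin":0},{"delta_pos":[-0.4,0,-0.3],"spin":0}]'
python3 - <<'E'
from h import *
from plant import robot
s=robot.read_state();print(s["t"],s["tool_pos"],np.round(s["q"],4));plan(s,[.37,-.29,.72])
E
```

```text
t: 15.6
tool_pos: [0.3397, -0.2702, 0.8561]
orientation: [1.065, 2.522, -0.229]
force: [0.4, -0.7, 0.4]
opening: 0.0326
15.6 [ 0.33970169 -0.27024985  0.8561208 ] [-0.7882  0.2075  0.0461 -0.0038  2.46   -1.5632]
delta [0.0244 0.0076 0.1385] dist 0.141 cur y-axis yaw 44.2deg tilt z [ 0.291 -0.296 -0.91 ]
```

```bash
python3 -m pendant '[{"delta_pos":[-0.3,0,-0.3],"spin":0},{"delta_pos":[-0.3,0,-0.3],"spin":0}]';python3 -m pendant '[{"delta_pos":[-0.3,0,-0.3],"spin":0},{"delta_pos":[-0.3,0,-0.3],"spin":0}]'
python3 - <<'E'
from h import *
from plant import robot
s=robot.read_state();print(s["t"],s["tool_pos"],np.round(s["q"],4));plan(s,[.37,-.29,.72])
E
```

```text
t: 15.8
tool_pos: [0.3449, -0.2825, 0.8615]
orientation: [1.053, 2.494, -0.24]
force: [0.5, -1.0, -0.9]
opening: 0.0322
t: 16.0
tool_pos: [0.3435, -0.2872, 0.8725]
orientation: [1.036, 2.457, -0.256]
force: [-0.0, 0.6, -0.5]
opening: 0.0324
16.0 [ 0.34347964 -0.28721109  0.87251003] [-0.8293  0.2086  0.0224  0.0322  2.411  -1.5726]
delta [0.0551 0.016  0.1438] dist 0.155 cur y-axis yaw 44.4deg tilt z [ 0.339 -0.339 -0.878]
```

```bash
python3 -m pendant '[{"delta_pos":[-0.2,0.02,-0.2],"spin":0}]'
python3 - <<'E'
from h import *
from plant import robot
s=robot.read_state();print(s["t"],s["tool_pos"],np.round(s["q"],4));plan(s,[.37,-.29,.72])
plan(s,[.42,-.12,.40])
plan(s,[.5256-.358*.12,-.2253+.349*.12,.1962+.866*.12])
E
```

```text
t: 16.1
tool_pos: [0.3471, -0.2894, 0.8804]
orientation: [1.024, 2.428, -0.268]
force: [-0.6, -0.1, -0.8]
opening: 0.0322
16.1 [ 0.34712684 -0.2893954   0.88035013] [-0.8284  0.2004  0.024   0.0345  2.3854 -1.5695]
delta [0.0672 0.0146 0.1466] dist 0.162 cur y-axis yaw 44.4deg tilt z [ 0.36  -0.357 -0.862]
delta [0.3047 0.1666 0.3797] dist 0.515 cur y-axis yaw 44.4deg tilt z [ 0.36  -0.357 -0.862]
delta [0.2786 0.1661 0.511 ] dist 0.605 cur y-axis yaw 44.4deg tilt z [ 0.36  -0.357 -0.862]
```

```bash
python3 - <<'E'
from h import *
from plant import robot
s=robot.read_state();plan(s,[.38,-.17,.38])
E
```

```text
delta [0.3079 0.1028 0.4004] dist 0.515 cur y-axis yaw 44.4deg tilt z [ 0.36  -0.357 -0.862]
```

```bash
python3 -m pendant '[{"delta_pos":[0.308,0.103,0.40],"spin":0},{"delta_pos":[0.308,0.103,0.40],"spin":0},{"delta_pos":[0.308,0.103,0.40],"spin":0},{"delta_pos":[0.308,0.103,0.40],"spin":-0.2},{"delta_pos":[0.308,0.103,0.40],"spin":-0.4},{"delta_pos":[0.308,0.103,0.40],"spin":-0.6},{"delta_pos":[0.308,0.103,0.40],"spin":-0.78},{"delta_pos":[0.308,0.103,0.40],"spin":-0.78},{"delta_pos":[0.308,0.103,0.40],"spin":-0.78},{"delta_pos":[0.308,0.103,0.40],"spin":-0.78}]'
python3 - <<'E'
from h import *
from plant import robot
s=robot.read_state();print(s["t"],s["tool_pos"],np.round(s["q"],4));plan(s,[.4826,-.1834,.3001])
E
```

```text
t: 17.1
tool_pos: [0.373, -0.1979, 0.502]
orientation: [0.02, 2.71, -0.519]
force: [1.0, 1.2, -1.2]
opening: 0.0324
17.1 [ 0.37295912 -0.19785052  0.5019961 ] [-0.47   -0.7844  1.7846 -0.1563  1.6251 -2.0756]
delta [-0.028   0.0941  0.2082] dist 0.230 cur y-axis yaw 84.8deg tilt z [ 0.364 -0.359 -0.859]
```

```bash
python3 -m pendant '[{"delta_pos":[-0.028,0.094,0.208],"spin":0},{"delta_pos":[-0.028,0.094,0.208],"spin":0},{"delta_pos":[-0.028,0.094,0.208],"spin":0},{"delta_pos":[-0.028,0.094,0.208],"spin":0},{"delta_pos":[-0.028,0.094,0.208],"spin":0},{"delta_pos":[-0.028,0.094,0.208],"spin":0},{"delta_pos":[-0.028,0.094,0.208],"spin":0}]'
python3 - <<'E'
from h import *
from plant import robot
a=robot.read_camera("side")["color"];cv2.imwrite("pics/side5.png",a)
cv2.imwrite("pics/c13.png",cv2.resize(a[150:350,230:400],None,fx=3,fy=3,interpolation=cv2.INTER_CUBIC))
s=robot.read_state();print(s["t"],s["tool_pos"],np.round(s["q"],4),s["force"]);plan(s,[.5256,-.2253,.1962])
E
```

```text
t: 17.8
tool_pos: [0.4825, -0.1833, 0.3017]
orientation: [0.019, 2.708, -0.52]
force: [0.2, -0.8, -0.6]
opening: 0.032
17.85 [ 0.48291016 -0.18371928  0.30340604] [-0.2855 -0.6151  2.0615 -0.2611  1.2196 -1.8105] [-0.46336737 -0.54472693  0.19187077]
delta [0.0028 0.003  0.1226] dist 0.123 cur y-axis yaw 84.8deg tilt z [ 0.367 -0.36  -0.857]
```

View pics/c13.png

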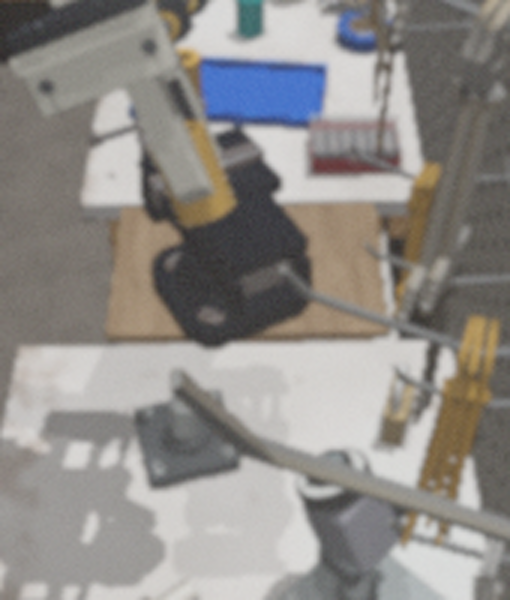

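```bash
python3 -m pendant '[{"delta_pos":[0.001,0.003,0.04],"spin":0},{"delta_pos":[0.001,0.003,0.08],"spin":0},{"delta_pos":[0.001,0.003,0.11],"spin":0},{"delta_pos":[0.001,0.003,0.122],"spin":0},{"delta_pos":[0.001,0.003,0.122],"spin":0},{"delta_pos":[0.001,0.003,0.122],"spin":0}]'
python3 - <<'E'
from h import *
from plant import robot
A=np.mean([robot.read_camera("side")["color"].astype(float) for _ in range(3)],0).astype(np.uint8)
cv2.imwrite("pics/side6.png",A)
s=robot.read_state();print(s["t"],s["tool_pos"],np.round(s["q"],4),s["force"]);plan(s,[.5256,-.2253,.1962])
x0,y0,f=290,220,7
c=cv2.resize(A[y0:y0+85,x0:x0+85],None,fx=f,fy=f,interpolation=cv2.INTER_CUBIC)
def P(X): return tuple(np.round((proj(X)-[x0,y0])*f+(f-1)/2).astype(int).tolist())
a=np.radians(135.7);h=np.array([np.cos(a),np.sin(a),0]);n=.5*h+[0,0,.866];u=np.cross([0,0,1],h);v=np.cross(n,u)
o=np.array([.553,-.252,.130])
for d,r,col in ((0,.024,(0,255,0)),(.06,.017,(0,0,255)),(.11,.017,(0,0,255))):
    E=np.array([P(o+d*n+r*(np.cos(x)*u+np.sin(x)*v)) for x in np.linspace(0,2*np.pi,60)],np.int32);cv2.polylines(c,[E],True,col,1)
cv2.line(c,P(o),P(o+.12*n),(255,0,0),1)
cv2.imwrite("pics/c14.png",c)
E
```

```text
t: 18.45
tool_pos: [0.5278, -0.2254, 0.2003]
orientation: [0.022, 2.702, -0.522]
force: [-0.4, 0.2, -0.7]
opening: 0.0327
18.6 [ 0.52796211 -0.22506235  0.20015503] [-0.3534 -0.4053  2.1086 -0.2622  0.9504 -1.8091] [-0.74526591 -0.00227201 -0.67690724]
delta [0.0037 0.001  0.0026] dist 0.005 cur y-axis yaw 84.7deg tilt z [ 0.37  -0.361 -0.856]
```

View pics/c14.png

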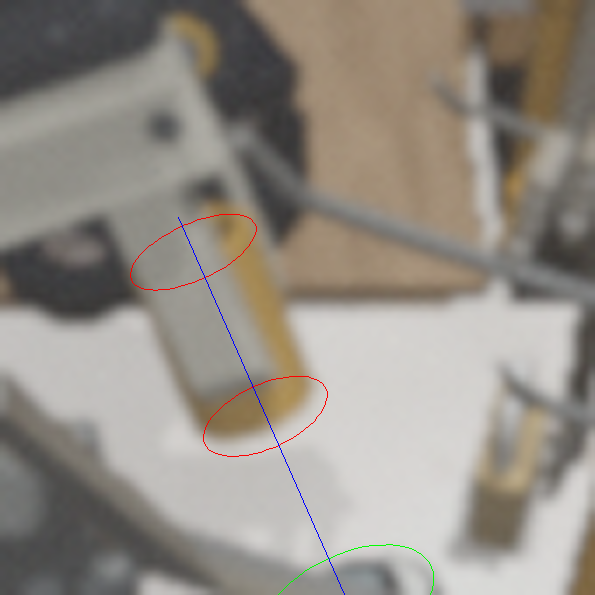

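View pics/side6.png

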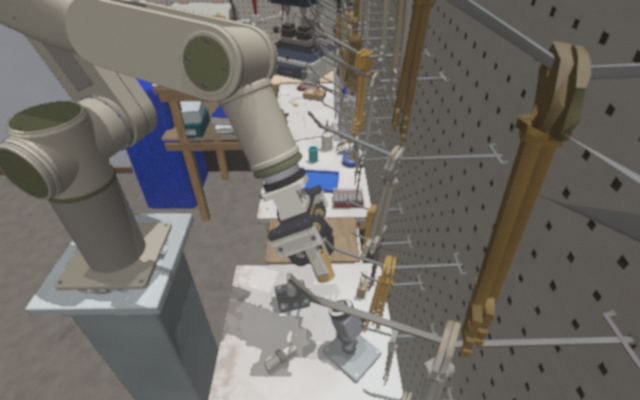

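```bash
cat > ov.py <<'E'
from h import *
def overlay(A,s,name,offx=.002,o=(.553,-.252,.130)):
    x0,y0,f=290,220,7
    c=cv2.resize(A[y0:y0+85,x0:x0+85],None,fx=f,fy=f,interpolation=cv2.INTER_CUBIC)
    def P(X): return tuple(np.round((proj(X)-[x0,y0])*f+(f-1)/2).astype(int).tolist())
    T=Ro.from_rotvec(s["orientation"]).as_matrix();p=np.array(s["tool_pos"])
    b=p+T@[offx,0,.0164]
    for d in (0,-.05):
        E=np.array([P(b+T@[.017*np.cos(x),.017*np.sin(x),d]) for x in np.linspace(0,2*np.pi,60)],np.int32);cv2.polylines(c,[E],True,(255,0,255),1)
    cv2.line(c,P(b),P(b-T[:,2]*.06),(255,0,255),1)
    a=np.radians(135.7);h=np.array([np.cos(a),np.sin(a),0]);n=.5*h+[0,0,.866];o=np.array(o)
    cv2.line(c,P(o),P(o+.12*n),(255,0,0),1)
    cv2.imwrite(name,c)
    d=b-o;print("bottom",np.round(b,4),"axial",d@n,"lateral",np.round(d-(d@n)*n,4),np.linalg.norm(d-(d@n)*n),"angle",np.degrees(np.arccos(-T[:,2]@n/np.linalg.norm(n))))
    e=o+.06*n-b;print("tool delta needed",T.T@e)
E
python3 - <<'E'
from ov import *
from plant import robot
overlay(cv2.imread("pics/side6.png"),robot.read_state(),"pics/c15.png")
E
```

```text
bottom [ 0.5322 -0.2311  0.1854] axial 0.06269519885120954 lateral [ 0.0016 -0.001   0.0011] 0.002186518517056004 angle 1.1600575192989762
tool delta needed [0.0018845  0.00121034 0.00265391]
```

View pics/c15.png

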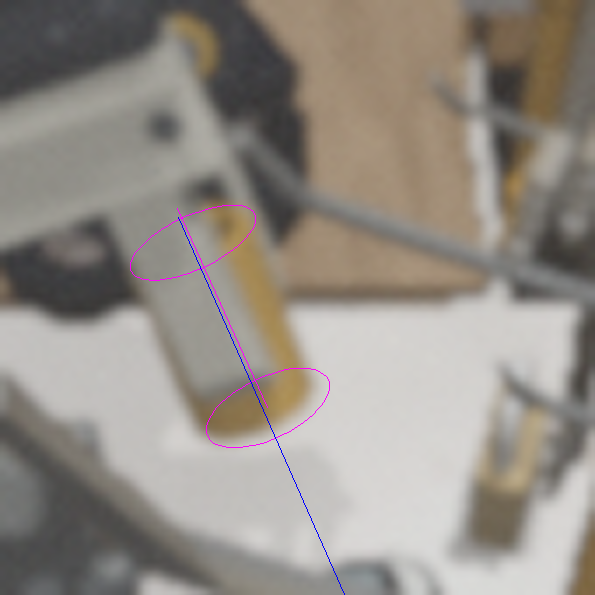

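```bash
python3 - <<'E'
from ov import *
from plant import robot
A=np.mean([robot.read_camera("side")["color"].astype(float) for _ in range(4)],0);np.save("b.npy",A)
D=A[:,:,2]-A[:,:,0]
x0,y0=300,245
print("cols",x0)
for v in range(246,287): print(v,D[v,300:342].astype(int).tolist())
E
```

```text
cols 300
246 [8, 8, 9, 8, 8, 8, 9, 9, 8, 9, 8, 9, 9, 9, 9, 8, 7, 7, 6, 3, 4, 4, 7, 7, 6, 4, 2, 1, 2, 3, 2, 3, 2, 9, 20, 31, 34, 39, 41, 42, 43, 43]
247 [9, 9, 9, 7, 9, 8, 8, 8, 8, 8, 8, 9, 9, 8, 8, 8, 8, 7, 3, 4, 5, 5, 8, 8, 8, 6, 2, -1, 0, 0, 1, 2, 3, 5, 11, 18, 23, 28, 32, 36, 39, 40]
248 [7, 9, 8, 9, 9, 8, 9, 8, 9, 9, 9, 8, 8, 9, 8, 8, 6, 6, 10, 19, 23, 23, 18, 14, 13, 10, 3, -1, 0, 0, 2, 3, 2, 2, 4, 6, 9, 13, 18, 23, 27, 31]
249 [10, 8, 8, 9, 8, 8, 8, 9, 8, 8, 9, 8, 8, 10, 9, 9, 7, 9, 21, 39, 52, 51, 43, 35, 28, 19, 10, 1, 0, 0, 2, 2, 5, 7, 9, 7, 4, 4, 6, 10, 11, 17]
250 [8, 7, 6, 8, 7, 8, 7, 9, 8, 9, 8, 9, 8, 7, 9, 8, 7, 11, 25, 46, 62, 66, 64, 59, 51, 36, 18, 8, 3, 1, 2, 4, 13, 22, 25, 22, 16, 9, 6, 5, 4, 5]
251 [8, 7, 5, 5, 6, 7, 9, 7, 9, 9, 8, 7, 9, 8, 9, 8, 8, 9, 18, 35, 51, 61, 65, 72, 70, 50, 28, 13, 5, 1, 4, 9, 22, 34, 37, 37, 32, 27, 22, 14, 8, 4]
252 [6, 3, 3, 0, 3, 6, 7, 8, 8, 10, 9, 9, 8, 8, 8, 9, 8, 9, 12, 21, 36, 52, 61, 73, 76, 60, 35, 17, 5, 2, 7, 17, 30, 40, 42, 42, 41, 39, 36, 29, 23, 18]
253 [7, 5, 3, 2, 0, 3, 7, 7, 9, 8, 8, 9, 10, 7, 9, 8, 10, 8, 10, 15, 27, 4
[... 4269 characters left out ...]
 4, 4, 5, 4, 4]
282 [9, 4, 1, 1, 4, 4, 4, 5, 4, 5, 5, 4, 5, 5, 5, 5, 6, 8, 12, 20, 28, 33, 34, 34, 29, 23, 18, 15, 11, 8, 6, 5, 5, 5, 4, 5, 4, 3, 4, 4, 4, 4]
283 [12, 10, 6, 4, 4, 3, 5, 4, 5, 4, 4, 4, 5, 4, 5, 5, 5, 5, 7, 9, 13, 15, 16, 15, 13, 10, 8, 7, 6, 5, 5, 5, 4, 4, 4, 4, 4, 4, 3, 4, 4, 4]
284 [14, 12, 10, 7, 5, 4, 4, 4, 5, 5, 5, 4, 4, 5, 5, 5, 5, 5, 5, 5, 6, 6, 7, 7, 6, 6, 5, 5, 5, 4, 5, 5, 5, 5, 4, 3, 4, 4, 4, 5, 3, 4]
285 [14, 13, 12, 10, 6, 5, 4, 5, 5, 5, 5, 4, 5, 4, 5, 5, 5, 4, 4, 4, 4, 4, 5, 5, 5, 4, 4, 4, 5, 4, 4, 5, 4, 4, 4, 5, 4, 4, 4, 3, 4, 4]
286 [12, 12, 14, 11, 8, 6, 6, 5, 5, 5, 4, 5, 5, 5, 5, 4, 5, 6, 4, 5, 4, 4, 5, 5, 4, 5, 5, 5, 4, 5, 5, 4, 4, 4, 4, 4, 4, 4, 5, 4, 4, 4]
```

```bash
cat > fit.py <<'E'
from h import *
from scipy.optimize import least_squares
def pose(s,phi,ox,oz):
    T=Ro.from_rotvec(s["orientation"]).as_matrix();p=np.array(s["tool_pos"])
    S=T@Ro.from_euler('y',phi).as_matrix()   # pivot about jaw axis
    g=p+T@[ox,0,-.019]                        # pivot at the grasp point
    b=g+S[:,2]*(.0354+oz)
    return S,b
def sil(S,b):
    th=np.linspace(0,2*np.pi,90)
    pts=[proj(b+S@np.array([.017*np.cos(a),.017*np.sin(a),-d])) for d in (0,.05) for a in th]
    return cv2.convexHull(np.array(pts,np.float32)).astype(float)[:,0]
def sd(hull,q): return cv2.pointPolygonTest(hull.astype(np.float32).reshape(-1,1,2),tuple(map(float,q)),True)
def fit(s,obs):
    f=lambda v:[sd(sil(*pose(s,*v)),q) for q in obs]+[v[1]/.002*.3,v[2]/.002*.3]
    r=least_squares(f,[0,.001,0],diff_step=1e-2,x_scale=[.05,.002,.002]);
    best=min((least_squares(f,[a,.001,0.0001],x_scale=[.05,.002,.002],diff_step=.05) for a in (-.1,-.03,.03,.1)),key=lambda r:r.cost)
    return best
E
python3 - <<'E'
from fit import *
from plant import robot
s=robot.read_state()
obs=[(325.2,250),(330.1,265),(331.2,268),(331.9,270),(332.7,272),(333.4,274),(333.7,276),(332.7,277.7),(331,279),(329,280.4),(326.8,281),(324,282),(321.5,282.3),(319,281.5),(318,280.2),(317.2,278.6),(316.8,277.3)]
r=fit(s,obs);print(np.degrees(r.x[0]),r.x[1:],np.round(r.fun,2))
S,b=pose(s,*r.x)
a=np.radians(135.7);h=np.array([np.cos(a),np.sin(a),0]);n=.5*h+[0,0,.866];o=np.array([.553,-.252,.130])
d=b-o;print("bottom",b,"axial",d@n,"lat",d-(d@n)*n,"angle",np.degrees(np.arccos(-S[:,2]@n)),"axis",-S[:,2])
print(np.round([sd(sil(*pose(s,0,.002,0)),q) for q in obs],2))
E
```

```text
2.2234407364937376 [ 0.00296646 -0.00417532] [-0.12  0.83  0.91  0.99  0.98  0.94 -0.05 -0.35 -0.25 -0.38  0.   -0.11
 -0.04  0.57  1.29  1.22  1.35  0.44 -0.63]
bottom [ 0.52795255 -0.22949826  0.18628667] axial 0.06556517272583429 lat [-0.00158519 -0.00039412 -0.00049277] angle 1.7252923359184276 axis [-0.33217016  0.36266966  0.87070874]
[-0.15  1.65  1.86  2.02  2.1   2.27  2.25  1.97  2.04  1.87  2.19  1.92
  1.63  0.54  0.17  0.12  0.3 ]
```

```bash
python3 - <<'E'
from fit import *
from plant import robot
s=robot.read_state()
obs=[(327.0,256),(328.3,260),(329.4,262),(330.1,265),(331.1,268),(331.9,270),(332.7,272),(333.3,274)]
bot=[(333.6,276),(332.5,277.7),(331,279),(329,280.4),(326.8,281.2),(324,282.2),(321.5,282.4),(319,281.6),(313.5,273)]
for phi in np.radians([-4,-2,0,2,4,6,8,10]):
    S,b=pose(s,phi,.002,0)
    B=proj(b);Tp=proj(b-.05*S[:,2]);print(np.degrees(phi),"axis slope",(B-Tp)[0]/(B-Tp)[1])
f=lambda v:[sd(sil(*pose(s,*v)),q) for q in obs+bot]
g=[]
for phi in np.radians(np.arange(-4,11,1)):
  for ox in np.arange(-.003,.0061,.001):
    for oz in np.arange(-.006,.003,.001):
      e=np.array(f((phi,ox,oz)));g.append((np.mean(e**2),np.degrees(phi),ox,oz))
g.sort();print(np.round(g[:6],4));print(np.round(f((np.radians(g[0][1]),*g[0][2:])),2))
E
```

```text
-4.0 axis slope 0.5416735417198135
-2.0 axis slope 0.4957911429288903
0.0 axis slope 0.45117682913181584
2.0 axis slope 0.40767422067821885
4.0 axis slope 0.36513994011741546
6.000000000000001 axis slope 0.3234415550633931
8.0 axis slope 0.2824557966492765
10.0 axis slope 0.24206699993913136
[[ 1.285e-01  3.000e+00  4.000e-03 -4.000e-03]
 [ 1.286e-01  6.000e+00  3.000e-03 -4.000e-03]
 [ 1.344e-01  5.000e+00  3.000e-03 -4.000e-03]
 [ 1.397e-01  4.000e+00  4.000e-03 -4.000e-03]
 [ 1.537e-01  2.000e+00  4.000e-03 -4.000e-03]
 [ 1.617e-01  7.000e+00  3.000e-03 -4.000e-03]]
[-0.12  0.08 -0.24  0.16  0.29  0.25  0.21  0.32 -0.36 -0.43 -0.36 -0.41
 -0.14 -0.18  0.08  0.86  0.61]
```

```bash
python3 - <<'E'
from fit import *
A=np.load("b.npy")
pts=[]
for v in range(265,275):
    g=A[v,326:342].mean(1)  # gray
    lo=g[:8].min();hi=g[-3:].mean();m=(lo+hi)/2
    i=np.where((g[:-1]<m)&(g[1:]>=m))[0][-1];pts.append((v,326+i+(m-g[i])/(g[i+1]-g[i])))
pts=np.array(pts);print(np.round(pts,2).tolist());print(np.polyfit(pts[:,0],pts[:,1],1))
L=[]
for v in range(264,276):
    g=A[v,300:322].mean(1);print(v,g.astype(int).tolist())
E
```

```text
[[265.0, 330.6], [266.0, 330.82], [267.0, 331.27], [268.0, 331.62], [269.0, 331.99], [270.0, 332.43], [271.0, 332.81], [272.0, 333.25], [273.0, 333.61], [274.0, 333.78]]
[  0.3758474  230.92595666]
264 [64, 62, 64, 70, 83, 106, 131, 151, 159, 158, 147, 136, 139, 146, 150, 150, 151, 152, 150, 149, 151, 155]
265 [96, 95, 99, 107, 129, 150, 169, 182, 190, 189, 174, 149, 138, 145, 149, 150, 150, 151, 151, 151, 150, 152]
266 [147, 147, 148, 153, 167, 178, 187, 191, 194, 194, 185, 158, 136, 139, 148, 150, 151, 150, 150, 151, 150, 151]
267 [181, 182, 180, 182, 186, 190, 191, 191, 191, 192, 186, 166, 138, 134, 145, 150, 150, 151, 149, 150, 150, 151]
268 [191, 191, 191, 191, 190, 190, 191, 191, 191, 190, 187, 173, 147, 132, 139, 148, 151, 150, 152, 150, 150, 150]
269 [191, 192, 191, 191, 191, 192, 191, 191, 191, 191, 190, 181, 158, 133, 131, 144, 149, 151, 151, 150, 151, 150]
270 [192, 192, 192, 191, 191, 191, 191, 190, 191, 191, 190, 186, 170, 142, 129, 140, 147, 151, 151, 151, 150, 151]
271 [192, 192, 192, 191, 191, 191, 191, 190, 192, 191, 191, 189, 177, 154, 129, 133, 144, 149, 151, 151, 151, 150]
272 [191, 193, 192, 191, 192, 191, 192, 191, 191, 192, 192, 191, 184, 165, 138, 129, 141, 149, 151, 150, 150, 151]
273 [192, 192, 191, 192, 191, 192, 193, 191, 191, 191, 192, 192, 189, 176, 150, 128, 134, 147, 151, 150, 149, 149]
274 [192, 192, 191, 191, 191, 193, 192, 191, 191, 192, 192, 192, 191, 184, 163, 134, 128, 142, 147, 145, 144, 141]
275 [192, 191, 191, 192, 192, 191, 192, 192, 192, 191, 192, 193, 191, 187, 171, 143, 124, 131, 136, 136, 130, 125]
```

```bash
python3 - <<'E'
from fit import *
from plant import robot
s=robot.read_state()
obs=[(330.7,265),(331.6,268),(332.4,270),(333.25,272),(333.8,274),(310.7,266),(311.4,268),(312.3,270),(313.1,272),(314.0,274)]
bot=[(331.2,279),(329.2,280.4),(327,281.4),(324,282.4),(321.5,282.6),(319,281.8)]
f=lambda v:[sd(sil(*pose(s,*v)),q) for q in obs+bot]
g=[]
for phi in np.radians(np.arange(-2,7,1)):
  for ox in np.arange(-.001,.0061,.001):
    for oz in np.arange(-.006,.003,.001):
      e=np.array(f((phi,ox,oz)));g.append((np.mean(e**2),phi,ox,oz))
g.sort();print(np.round(g[:5],4));
v=g[0][1:];S,b=pose(s,*v);print(np.round(f(v),2))
a=np.radians(135.7);h=np.array([np.cos(a),np.sin(a),0]);n=.5*h+[0,0,.866]
T=Ro.from_rotvec(s["orientation"]).as_matrix()
for o in ([.553,-.252,.130],[.5543,-.2507,.130],[.551,-.253,.130]):
    d=b-o;print("axial",round(d@n,4),"lat",np.round(d-(d@n)*n,4),"angle",np.degrees(np.arccos(-S[:,2]@n)),"tool delta",np.round(T.T@(o+.06*n-b),4))
E
```

```text
[[ 0.0651  0.0698  0.003  -0.004 ]
 [ 0.0733  0.0698  0.003  -0.003 ]
 [ 0.0783  0.0524  0.003  -0.004 ]
 [ 0.0858  0.0524  0.003  -0.003 ]
 [ 0.0876  0.1047  0.002  -0.004 ]]
[ 0.02  0.18  0.1  -0.03  0.1   0.05  0.    0.15  0.19  0.33 -0.31 -0.39
 -0.35 -0.41 -0.23  0.46]
axial 0.0654 lat [-0.0025 -0.0004 -0.0009] angle 3.3895362597774974 tool delta [-0.0026  0.0004  0.0055]
axial 0.0654 lat [-0.0038 -0.0018 -0.0009] angle 3.3895362597774974 tool delta [-0.0039  0.0017  0.0055]
axial 0.0651 lat [-0.0007  0.0007 -0.0005] angle 3.3895362597774974 tool delta [-0.0007 -0.0007  0.0051]
```

```bash
python3 -m pendant '[{"delta_pos":[-0.0025,0.0005,0.0045],"spin":0},{"delta_pos":[-0.0025,0.0005,0.0045],"spin":0},{"delta_pos":[-0.0025,0.0005,0.0045],"spin":0},{"delta_pos":[-0.0025,0.0005,0.0045],"spin":0},{"delta_pos":[-0.0025,0.0005,0.0045],"spin":0},{"delta_pos":[-0.0025,0.0005,0.0045],"spin":0}]'
python3 - <<'E'
from ov import *
from plant import robot
A=np.mean([robot.read_camera("side")["color"].astype(float) for _ in range(3)],0).astype(np.uint8);cv2.imwrite("pics/side7.png",A)
s=robot.read_state();print(s["t"],s["tool_pos"],s["force"],np.abs(s["dq"]).max(),s["opening"])
overlay(A,s,"pics/c16.png",offx=.003)
cv2.imwrite("pics/c17.png",cv2.resize(A[150:400,215:415],None,fx=2.4,fy=2.4,interpolation=cv2.INTER_CUBIC))
for n in ("sleeve_wide","lens_head"):
    for m in robot.mark_of("side",n)[:2]: print(n,round(m["score"],2),np.round(R.T@(np.array(m["location"])-t),3))
E
```

```text
t: 19.4
tool_pos: [0.5313, -0.2259, 0.1952]
orientation: [0.02, 2.704, -0.521]
force: [-0.4, -0.2, -0.1]
opening: 0.0324
19.55 [ 0.53132526 -0.22585763  0.19520365] [ 0.10413497  0.72092657 -0.97432716] 0.0010203353827531682 0.0326121434810191
bottom [ 0.5346 -0.2319  0.18  ] axial 0.056917287544846706 lateral [0.002  0.0002 0.0007] 0.002099372088621446 angle 1.0340579576918054
tool delta needed [ 0.00205957 -0.00011098 -0.00310491]
sleeve_wide 0.73 [0.5   0.424 0.004]
lens_head 0.9 [ 0.549 -0.252  0.127]
```

View pics/c16.png

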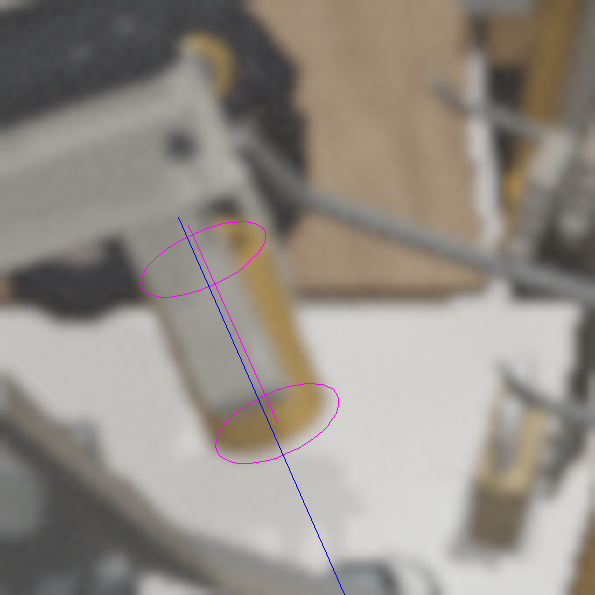

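View pics/c17.png

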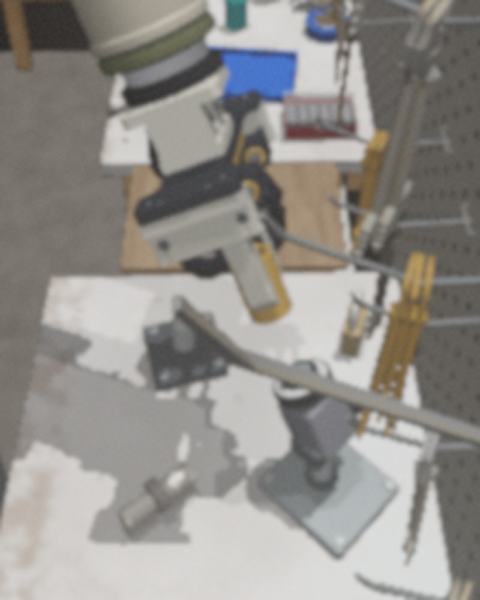

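```bash
python3 -c "
from plant import robot
print(robot.close_job(), robot.read_state()['t'])"
```

```text
the job is handed in; nothing more can be done
the job is handed in; nothing more can be done
```

I slid the wide-bore sleeve fully home on the gauge pin, took it off again and held it in front of the inspection camera. I handed the job in at about 19.6 s, with the sleeve still gripped and the arm at rest.

**Choosing the sleeve:** I took the right-hand brass sleeve, near pixel (321, 171), because it shows the large dark bore. I left the narrow-bore one at (292, 169) and the turquoise look-alike at (313, 150).

**Fit on the pin:** The sleeve seated at exactly the predicted height, with the tool tip (TCP) at z = 0.034 m. A further push raised the force to about 24 N while the tool sank only 0.6 mm, so I took it as fully home.

**Tilting the sleeve:** The moves only allow shifts and a turn about the tool's own axis. I got the 30° tilt by pushing the arm repeatedly against the edge of its reach. During this, joint 5 sat at its limit (2.731–2.732 measured, 2.73 listed). If that counts as passing the joint's range, it is a risk.

**Last checks:**

| Check | Result |
|---|---|
| Lower end along the lens axis | about 57 mm out by the arm's readings; in the picture it lay on the 60 mm target |
| Offset from the lens axis | about 2 mm |
| Angle of the tool to the lens axis | about 1° |
| Angle of the sleeve to the lens axis | about 2–3.5° from the picture, just before a last few-mm shift; the sleeve seems to have turned slightly in the grip |
| Force on the tool | about 1 N |

**What did not work or could not be seen:**
- The top camera gave only a blank grey picture, so everything rests on the side camera.
- In the last look the network named only the turquoise look-alike as the wide sleeve, so it did not confirm the one in the gripper.
- The narrow sleeve was hidden behind the arm in the last picture. I made no move near it after lifting the wide sleeve out of the tray.

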